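# Hang two blanks in a chain on the drying stand

## Task

Get the two aluminium pieces ready for spraying: take the hook plate out of the slotted rack and hang it by its window on the hook under the drying stand's beam, and let go of it. Then hang the longer plain plate by its window on the lower hook of the hook plate, so that both hang still, one under the other, and leave the can, hammer and wrench where they are.

Things in the scene. Friction and masses are not known exactly. Their poses are not given: they have to be found in the camera images.
- stand_hook (a point): Seat (lowest spot inside) of the fixed stand's hook, 300 mm above the bench. Hook of 8 mm round steel in this frame's y-z plane (z up), mouth open to -y: tip at y -22 mm, ending 18 mm above the seat; back at y +22 mm; slot 36 mm wide in y. 40 mm free height between the tip and the beam above.
- stand: Drying stand, fixed: grey beam 50 mm wide in x, along y from -30 to +170 mm, underside 358 mm above the bench; post 40 mm square at y +150 mm on a base 12 mm thick (y +90 to +210 mm); steel hook below the beam. Origin on the bench straight below the hook seat, axes as stand_hook.
- rack_top (a point): Centre of the fixed rack's top, 85 mm above the bench. Two rails along y (220 mm long, 16 mm wide, at x -15 and +15 mm) carry the pieces, upright in slots at y +60 and -60 mm, faces across y, loosely between 7 mm pins rising 22 mm above the rails at x -11.5 and +11.5 mm, 1 mm from the faces. Which piece is in which slot varies. Lift straight up.
- hanger_mid (a point): Hook plate, about 200 g: flat aluminium frame 6 mm thick in its x-z plane, 84 mm wide (x), 76 mm high, gable top, steel hook below. This point: mid plane, 35 mm above the plate's lower edge. Window 44 mm wide, from 19 mm below to 31 mm above this point. Side strips at x -42 to -22 and +22 to +42 mm, to grip across y. At the start x points away from the robot within 0.4 rad, z up.
- hanger_peak (a point): Peak of the hook plate's window (underside of its 10 mm wide top bars, which slope down 20 degrees to both sides), 31 mm above hanger_mid; same axes. Hung up, it rests on the stand's hook seat, and the plate turns easily on it.
- hanger_hook (a point): Seat (lowest spot inside) of the hook plate's own lower hook, 58 mm below the plate's lower edge, 93 mm below hanger_mid; same axes and shape as the stand's hook: 8 mm rod in the y-z plane, mouth to -y, tip at y -22 mm ending 18 mm above the seat, back at y +22 mm, 40 mm free height between the tip and the plate's lower edge; the rod reaches 8 mm below the seat.
- plate_mid (a point): Longer plain plate, about 200 g: flat aluminium 6 mm thick in its x-z plane, 100 mm wide (x), 122 mm high, gable top, no hook. This point: mid plane, 60 mm above the lower edge. Window 50 mm wide, from 2 to 52 mm above this point; side strips at x -50 to -25 and +25 to +50 mm, solid below. Grip across y. At the start x points away from the robot within 0.4 rad, z up.
- plate_peak (a point): Peak of the plain plate's window (underside of its 10 mm wide top bars, sloping down 20 degrees to both sides), 52 mm above plate_mid; same axes. Hung up, it rests on the hook plate's hook seat.
- hanger: The hook plate as a whole. Origin at the middle of the plate's lower edge, 35 mm below hanger_mid.
- plate: The plain plate as a whole. Origin at the middle of its lower edge, 60 mm below plate_mid.
- can: Bystander: grey metal spray can, 64 mm across, 160 mm high, standing on the far part of the bench; origin under its centre.
- hammer: Bystander: hammer lying on the bench at the robot's left.
- wrench: Bystander: wrench lying on the bench beyond the rack.

How it is judged (in metres and radians):
On the way, in this order (a step that is already met when the one before it is completed fails the run):
1. the hook plate hangs by its window on the stand's hook, let go, before the plain plate is hung on it (distance between hanger_peak and stand_hook below 0.03 m and contact force between hanger and stand above 0.5 N and contact force between hanger and the fingers below 0.1 N and contact force between hanger and plate below 0.05 N), for 0.2 s.
2. the plain plate hangs on the hook plate's lower hook (distance between plate_peak and hanger_hook below 0.03 m and contact force between plate and hanger above 0.5 N), for 0.2 s.
At the end, for the whole second after the job is handed in: The hook plate hangs on the stand's hook (window peak within 30 mm of the seat, bearing on it), the plain plate hangs on the hook plate's lower hook (window peak within 30 mm of that seat, bearing on it), and both move slower than 0.1 m/s (all of step 2 and distance between hanger_peak and stand_hook below 0.03 m and contact force between hanger and stand above 0.5 N and linear speed of each of hanger, plate below 0.1 m/s); the robot touches nothing.
It fails at once if the can is moved by more than 40 mm (distance of can from where it was at the start of the episode above 0.04 m).
It fails at once if the hammer is moved by more than 40 mm (distance of hammer from where it was at the start of the episode above 0.04 m).
It fails at once if the wrench is moved by more than 40 mm (distance of wrench from where it was at the start of the episode above 0.04 m).
It also fails if it takes over 72 s, if anything falls off the work surface, if the arm or the gripper's body presses on something with over 40 N, if the wrist force passes 120 N, or if a joint passes its speed limit or range.

## Robot

A 6-joint arm with a two-finger parallel gripper is mounted at the origin on the work surface. World frame = base frame: x ahead of the robot, y to its left, z up, the work surface at z = 0. Lengths are in m, angles in degrees, forces in N, time in s.
With the tool pointing down it reaches from about 0.25 to 0.725 m from the base axis. Payload 9.7 kg.
Tool frame: the origin (TCP) lies midway between the tips of the shut fingers; the grasp point (between the pads) lies 19 mm behind it; x points along the fingers, y is the direction in which the jaws open and shut, and the axes are right-handed (so a half turn about x gives the same grasp; the last joint's range is limited). The gripper opens to 85 mm and grips with 20 to 120 N. Pads are 22 mm wide; open, the fingers measure 114 mm over their backs; the gripper's body (76 mm by 85 mm) begins 54 mm behind the grasp point. The pads swing forward as they close: fully open they stand 13 mm farther back than shut.
Start: joints at [63.484, 4.979, 10.078, 95.1, 0, 90], TCP at [0.246, 0.492, 0.231] pointing down, gripper open.
Joint ranges: [-179.16, 179.16], [-48.56, 103.87], [-65.8, 70.77], [-126.05, 130.52], [-82.76, 87.17], [-180, 180]. Speed limits (degrees/s): [127.2, 127.2, 147.25, 180, 180, 180].

## Interface

Orientations are given as [roll, pitch, yaw] about the fixed x, y, z axes, in that order (R = Rz(yaw) Ry(pitch) Rx(roll)).
In Python, from workcell import bot, cams gives the robot as it stands.
- The arm moves only by the tool apply_moves, never from a script. Its argument "commands" is a list of rows, each a list of 5 numbers: the shift along the tool's x, y, z in m, then the turn about the tool's x in rad, then the opening, from -1 (shut) to 1 (fully open). In form: [[tx, ty, tz, roll, hand], ...]. A call has 1 to 12 rows; each row is the pose to reach, as a shift and turn from the pose measured when the call began, along the tool's axes at that moment; what a row does not reach only later rows make up. A row lasts 1/10 s, in which the tool goes at most 50 mm and 8.59 degrees, less where a joint would pass 70% of its speed; a pose out of reach is approached as far as the arm can. A call with a gripper value outside its range is refused whole. The fingers move at their own pace and stop on an object; "newtons" is the grip in N (left out, the last holds). Time passes only in rows, so rows that repeat a pose let the fingers close. It gives the time, the measured TCP pose, the force and the opening at its end, in the units of the state.
- bot.get_obs(): the state, without advancing time (a new reading comes with each control period).
- cams.camera(name): name is "scene" or "top" or "wrist"; returns a dict with "frame" (480x640x3 uint8, blue, green, red), "depth" (480x640 float32, m along the optical axis (not along the pixel's ray), 0 where there is no reading), "camera_matrix" (3x3 intrinsics, pixels), "D" ([k1, k2, p1, p2, k3] as OpenCV has them; the pictures are not rectified), "R" (3x3) and "t" (3): a world point X has camera coordinates R X + t; the wrist camera has in their place "mount" (4x4, takes a point from camera to tool coordinates, whose origin is the TCP and whose axes are the tool frame's). Camera axes: x right, y down, z forward; pixel columns grow to the right and rows downward; lengths in m; the calibration is good to about 2 mm. A picture is of the moment at which its call begins: read the wrist's pose just before it.
- bot.job_done(): hands the job in, once; it reports no verdict.
Trained networks look in the newest picture that a camera, given by its name, has taken for a name from the list of things; names that differ only in an ending like _2 or _b are one class to them, and where a whole thing is asked for, a point or a joint stands for the part that bears it (a point fixed in the world has none). Each returns a list of dicts, best first, with "confidence" (0 to 1); they miss things now and then, are a little off and sometimes report something else, mostly with a low value. They report only what shows in the picture. A call takes as long as a camera call.
- cams.spot_in(name, camera): "rect" ([left, top, right, bottom] in pixels, round what is visible of it).
The state is a dict: "time": time; "q": joint angles; "qd": joint speeds; "joint_efforts": joint torques, N m; "ee_pos": TCP position; "tcp_rot": TCP orientation; "wrist_force": force on the tool from outside, world axes, zero at the start; "torque": the same for the moment, N m; "opening": finger opening in m.
Only numpy, scipy, OpenCV 4.12 (cv2) and the standard library are available. Lean on these libraries where they do the work, as an engineer would, in place of code of your own. Each camera call takes 0.05 s, during which the arm holds its last target. There are 200 camera calls.

## Working session

There is one attempt and no reset: what is moved stays moved. The work goes in short steps, Python scripts to look and compute and a tool call to move; the robot and the scene stay as the last step left them, time stands still between calls to the robot, and variables do not carry over. Pictures are saved under pics/ and viewed, about 8 in all and at most 12, crops included, and the job is handed in when it is done.

Besides the shell and the picture viewer there is one more tool, called as name([rows], argument=value, ...), one row to a line, values as JSON. apply_moves: Moves the arm, as the interface text tells. Its arguments: {"type":"object","properties":{"commands":{"type":"array"},"newtons":{"type":"number"}},"required":["commands"]}

```bash
ls; mkdir -p pics; cat > h.py <<'E'
import numpy as np,cv2
from workcell import bot,cams
from scipy.spatial.transform import Rotation as Ro
def cloud(c):
    K=c["camera_matrix"];d=c["depth"];v,u=np.mgrid[0:480,0:640]
    p=cv2.undistortPoints(np.stack([u.ravel(),v.ravel()],1).astype(np.float64)[:,None],K,np.array(c["D"],float))[:,0]
    z=d.ravel();P=np.c_[p*z[:,None],z]
    W=(P-np.array(c["t"]).ravel())@np.array(c["R"])
    W[z==0]=np.nan
    return W.reshape(480,640,3)
E
python3 - <<'E'
from h import *
print(bot.get_obs())
for n in("scene","top"):
    c=cams.camera(n);W=cloud(c);np.savez(n,W=W,f=c["frame"])
    print(n,"cam pos",-np.array(c["R"]).T@np.array(c["t"]).ravel())
    im=c["frame"].copy()
    for t in("hanger","plate","stand","can","hammer","wrench","hanger_hook"):
        for r in cams.spot_in(t,n)[:1]:
            a=[int(x) for x in r["rect"]];cv2.rectangle(im,a[:2],a[2:],(0,0,255),1);cv2.putText(im,t,(a[0],a[1]-2),0,.4,(0,0,255),1)
            print(t,r["confidence"],a,np.nanmedian(W[a[1]:a[3],a[0]:a[2]].reshape(-1,3),0).round(3))
    cv2.imwrite(f"pics/{n}.png",im)
E
```

```text
pics
{'time': 0.0, 'q': array([ 6.34831114e+01,  5.01252412e+00,  1.00324905e+01,  9.50992245e+01,
       -1.43657545e-04,  8.99997053e+01]), 'qd': array([-0.06680618, -0.06175416, -0.07398875,  0.05441861, -0.01104726,
       -0.02616821]), 'joint_efforts': array([ 2.71707904e-03, -5.20389283e+01,  4.64807332e+01,  1.63104519e-02,
        4.40603765e-05,  2.90785039e-06]), 'ee_pos': array([0.24544866, 0.49192908, 0.23055182]), 'tcp_rot': array([ -89.8964447 ,   89.92074172, -116.41303851]), 'wrist_force': array([ 0.28522995, -0.46031733,  0.29860439]), 'torque': array([ 0.00132942, -0.00770048, -0.02644444]), 'opening': 0.0853456840162431}
scene cam pos [1.30181154 0.37315678 0.97047524]
hanger 0.93 [181, 202, 213, 249] [ 0.596 -0.262  0.084]
plate 0.74 [338, 176, 463, 396] [0.648 0.229 0.001]
stand 0.84 [335, 178, 463, 396] [0.648 0.227 0.001]
can 0.66 [137, 270, 199, 328] [ 0.753 -0.258  0.001]
hammer 0.8 [414, 261, 524, 284] [0.407 0.351 0.016]
wrench 0.87 [139, 269, 199, 329] [ 0.752 -0.256  0.001]
hanger_hook 0.58 [183, 198, 211, 240] [ 0.585 -0.262  0.086]
top cam pos [0.36204412 0.03750619 1.26354699]
hanger 0.64 [437, 219, 457, 267] [ 0.602 -0.257  0.082]
plate 0.58 [390, 194, 406, 251] [ 0.64  -0.15   0.086]
stand 0.73 [127, 158, 255, 276] [0.643 0.27  0.011]
can 0.89 [297, 151, 329, 203] [0.738 0.026 0.128]
hammer 0.56 [110, 288, 219, 378] [ 0.432  0.359 -0.   ]
wrench 0.98 [419, 150, 442, 227] [ 0.749 -0.245  0.001]
hanger_hook 0.84 [438, 217, 459, 261] [ 0.609 -0.259  0.083]
```

View pics/scene.png

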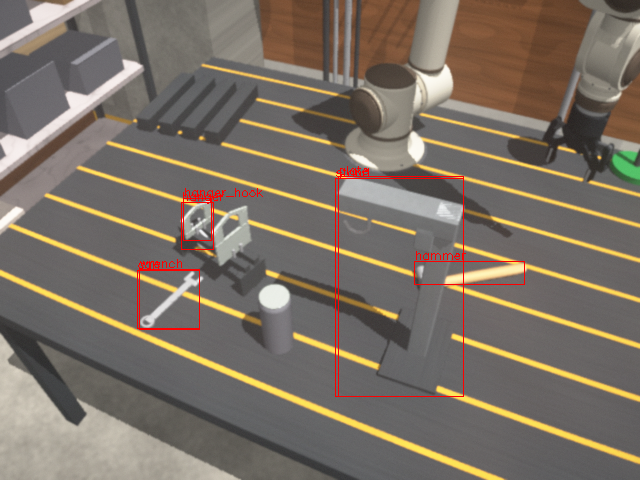

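View pics/top.png

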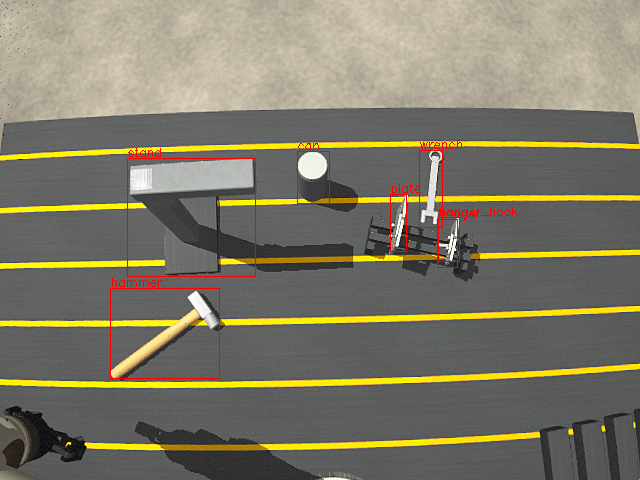

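The scene shows the rack at about (215,240) with two upright pieces: hook plate on the left at (197,222), plain plate at (232,235). The stand is at (400,290) with its hook at (357,225), under the beam end that faces the rack. The top view agrees. The networks confused stand with plate and can with wrench in the scene camera. Next I fit poses from the point clouds.

```bash
python3 - <<'E'
from h import *
S=np.load("scene.npz")["W"].reshape(-1,3);T=np.load("top.npz")["W"].reshape(-1,3)
A=np.r_[S,T];A=A[~np.isnan(A[:,0])]
def rect(P):
    (c,s,a)=cv2.minAreaRect(P[:,:2].astype(np.float32)*1000);return np.round(c,1),np.round(s,1),round(a,2)
for nm,X in(("S",S),("T",T)):
    X=X[~np.isnan(X[:,0])]
    b=X[(X[:,2]>.37)&(X[:,0]>.5)&(X[:,1]>0)&(X[:,1]<.45)]
    print(nm,"beam",rect(b),np.percentile(b[:,2],[1,50,99]))
    b=X[(X[:,2]<.02)&(X[:,2]>.006)&(X[:,0]>.5)&(X[:,1]>.05)&(X[:,1]<.42)]
    if len(b):print("base",len(b),rect(b))
    b=X[(X[:,2]<.33)&(X[:,2]>.28)&(X[:,0]>.5)&(X[:,1]>.0)&(X[:,1]<.2)]
    if len(b):print("hook",len(b),b.min(0),b.max(0),np.median(b,0))
    r=X[(X[:,2]>.115)&(X[:,2]<.23)&(X[:,0]>.5)&(X[:,0]<.72)&(X[:,1]<-.1)&(X[:,1]>-.32)]
    for lo,hi in((-.32,-.215),(-.205,-.1)):
        p=r[(r[:,1]>lo)&(r[:,1]<hi)]
        if len(p)<20: continue
        q=p[:,:2]-p[:,:2].mean(0);u=np.linalg.svd(q,full_matrices=False)[2][0];u*=np.sign(u[0])
        t=q@u;n=q@[-u[1],u[0]]
        pc=np.percentile(t,[.5,99.5]);mid=p[:,:2].mean(0)+u*pc.mean()
        print("piece",len(p),"mid",mid.round(4),"yaw",np.degrees(np.arctan2(u[1],u[0])).round(2),"len",np.ptp(pc).round(4),"n",np.percentile(n,[1,50,99]).round(4),"ztop",np.percentile(p[:,2],99).round(4))
        k=p[:,2]>np.percentile(p[:,2],92);print("  gable top xy",p[k,:2].mean(0))
    r=X[(X[:,2]>.078)&(X[:,2]<.092)&(X[:,0]>.5)&(X[:,0]<.72)&(X[:,1]<-.05)&(X[:,1]>-.36)];print("rack",len(r),rect(r))
R=Ro.from_euler("xyz",bot.get_obs()["tcp_rot"],degrees=True).as_matrix();print(R.round(3))
E
```

```text
S beam (array([658.1, 222.2]), array([ 54.1, 201.1]), 1.92) [0.37065498 0.39637452 0.39938838]
base 3417 (array([674. , 208.2]), array([312.9, 230. ]), 89.11)
hook 167 [0.65562776 0.12831259 0.29276626] [0.66625743 0.1776829  0.328269  ] [0.66147877 0.15511375 0.30520061]
piece 300 mid [ 0.5993 -0.2545] yaw -14.41 len 0.0852 n [-0.0053  0.0002  0.0044] ztop 0.1608
  gable top xy [ 0.6007225  -0.25488587]
piece 868 mid [ 0.6298 -0.1406] yaw -13.0 len 0.1008 n [-0.005   0.0002  0.0037] ztop 0.2047
  gable top xy [ 0.63136767 -0.14171084]
rack 742 (array([ 610.9, -199.7]), array([221.1,  99.7]), 72.38)
T beam (array([655.7, 221.6]), array([ 52.2, 201.4]), 1.77) [0.37153588 0.39670847 0.40062831]
base 2989 (array([719.9, 233.2]), array([436. , 363.7]), 0.37)
piece 193 mid [ 0.5984 -0.2539] yaw -14.04 len 0.088 n [-0.0038  0.0002  0.0031] ztop 0.161
  gable top xy [ 0.59841109 -0.2540224 ]
piece 376 mid [ 0.6286 -0.1417] yaw -13.83 len 0.1028 n [-0.004   0.0006  0.0022] ztop 0.2063
  gable top xy [ 0.62734191 -0.14243584]
rack 1395 (array([ 609.5, -199.4]), array([220.7,  97.6]), 73.91)
[[-0.     0.446  0.895]
 [ 0.     0.895 -0.446]
 [-1.     0.    -0.   ]]
```

The measurements agree: stand hook at (0.659, 0.152), yaw +1.9°, confirmed by the beam fit and the hook pixels. The hanger is at (0.599, -0.254), yaw about -14°. The plate is at (0.629, -0.141).

With the tool pointing down, the gripper body would hit the beam. I'll test whether reaching past the arm's limit tilts the tool outward.

apply_moves([
  [0, 0.05, 0, 0, 1],
  [0, 0.1, 0, 0, 1],
  [0, 0.15, 0, 0, 1],
  [0, 0.2, 0, 0, 1],
  [0, 0.25, 0, 0, 1],
  [0, 0.3, 0, 0, 1],
  [0, 0.3, 0, 0, 1],
])

```text
time: 1.5
ee_pos: [0.3627, 0.727, 0.2077]
tcp_rot: [89.9, 88.4, 63.4]
wrist_force: [-1.7, -2.2, 0.4]
opening: 0.0853
```

apply_moves([
  [0, 0.1, 0, 0, 1],
  [0, 0.2, 0, 0, 1],
  [0, 0.3, 0, 0, 1],
  [0, 0.3, 0, 0, 1],
  [0, 0.3, 0, 0, 1],
  [0, 0.3, 0, 0, 1],
])

```text
time: 2.1
ee_pos: [0.3903, 0.7822, 0.1364]
tcp_rot: [90.0, 85.4, 63.5]
wrist_force: [0.2, 0.1, -0.3]
opening: 0.0851
```

```bash
python3 - <<'E'
from h import *
o=bot.get_obs();print(o["q"].round(2),o["ee_pos"],o["time"])
print(Ro.from_euler("xyz",o["tcp_rot"],degrees=True).as_matrix().round(3))
E
```

```text
[ 63.48  55.81  70.71 100.28   0.    90.  ] [0.39028411 0.7822003  0.1364    ] 2.1
[[ 0.036  0.445  0.895]
 [ 0.072  0.892 -0.446]
 [-0.997  0.081 -0.   ]]
```

apply_moves([
  [-0.2, 0.8, 0, 0, 1],
  [-0.2, 0.8, 0, 0, 1],
  [-0.2, 0.8, 0, 0, 1],
  [-0.2, 0.8, 0, 0, 1],
  [-0.2, 0.8, 0, 0, 1],
  [-0.2, 0.8, 0, 0, 1],
])

```text
time: 2.7
ee_pos: [0.4051, 0.8118, 0.1181]
tcp_rot: [90.0, 82.2, 63.5]
wrist_force: [0.2, -0.1, -0.7]
opening: 0.0855
```

```bash
cat > s.py <<'E'
from h import *
o=bot.get_obs();print(o["q"].round(2),o["ee_pos"].round(4),o["time"])
print(Ro.from_euler("xyz",o["tcp_rot"],degrees=True).as_matrix().round(3))
E
python3 s.py
```

```text
[63.48 57.22 70.7  95.72  0.   90.  ] [0.4051 0.8118 0.1181] 2.7
[[ 0.06   0.442  0.895]
 [ 0.121  0.887 -0.446]
 [-0.991  0.135 -0.   ]]
```

apply_moves([
  [-0.6, 0.8, 0, 0, 1],
  [-0.6, 0.8, 0, 0, 1],
  [-0.6, 0.8, 0, 0, 1],
  [-0.6, 0.8, 0, 0, 1],
])

```text
time: 3.1
ee_pos: [0.4025, 0.8066, 0.1819]
tcp_rot: [90.0, 79.0, 63.5]
wrist_force: [-0.1, 0.2, -0.5]
opening: 0.0851
```

apply_moves([
  [-0.6, 0.8, 0, 0, 1],
  [-0.6, 0.8, 0, 0, 1],
  [-0.6, 0.8, 0, 0, 1],
  [-0.6, 0.8, 0, 0, 1],
])

```text
time: 3.5
ee_pos: [0.399, 0.7997, 0.239]
tcp_rot: [90.0, 75.9, 63.5]
wrist_force: [-0.4, 0.1, -0.3]
opening: 0.0855
```

apply_moves([
  [-0.4, 0.8, 0, 0, 1],
  [-0.4, 0.8, 0, 0, 1],
  [-0.4, 0.8, 0, 0, 1],
])

```text
time: 3.8
ee_pos: [0.4033, 0.8083, 0.2655]
tcp_rot: [90.0, 72.8, 63.5]
wrist_force: [0.1, 0.2, -0.5]
opening: 0.0856
```

apply_moves([
  [0, 0.8, 0, 0, 1],
  [0, 0.8, 0, 0, 1],
  [0, 0.8, 0, 0, 1],
])

```text
time: 4.1
ee_pos: [0.421, 0.8438, 0.2438]
tcp_rot: [90.0, 69.8, 63.5]
wrist_force: [0.6, -0.5, -0.1]
opening: 0.0856
```

```bash
python3 s.py
```

```text
[63.48 50.02 70.68 90.44 -0.   90.  ] [0.421  0.8438 0.2438] 4.1
[[ 0.154  0.419  0.895]
 [ 0.309  0.84  -0.446]
 [-0.938  0.346 -0.   ]]
```

apply_moves([
  [-0.4, 0.8, 0, 0, 1],
  [-0.4, 0.8, 0, 0, 1],
])

```text
time: 4.3
ee_pos: [0.4232, 0.8482, 0.2762]
tcp_rot: [90.0, 66.9, 63.5]
wrist_force: [-1.2, -0.1, 0.8]
opening: 0.0852
```

apply_moves([
  [-0.4, 0.8, 0, 0, 1],
  [-0.4, 0.8, 0, 0, 1],
])

```text
time: 4.5
ee_pos: [0.4246, 0.851, 0.3131]
tcp_rot: [90.0, 63.7, 63.5]
wrist_force: [0.7, 0.0, 1.0]
opening: 0.0854
```

apply_moves([
  [-0.2, 0.8, 0, 0, 1],
  [-0.2, 0.8, 0, 0, 1],
])

```text
time: 4.7
ee_pos: [0.4312, 0.8641, 0.3335]
tcp_rot: [90.0, 60.5, 63.5]
wrist_force: [-0.0, 0.1, -0.4]
opening: 0.0856
```

apply_moves([
  [-0.2, 0.8, 0, 0, 1],
  [-0.2, 0.8, 0, 0, 1],
])

```text
time: 4.9
ee_pos: [0.4365, 0.8749, 0.3557]
tcp_rot: [90.0, 57.5, 63.5]
wrist_force: [-0.6, -0.6, 0.1]
opening: 0.0854
```

apply_moves([
  [-0.1, 0.8, 0, 0, 1],
  [-0.1, 0.8, 0, 0, 1],
])

```text
time: 5.1
ee_pos: [0.4435, 0.8888, 0.3731]
tcp_rot: [90.0, 54.4, 63.5]
wrist_force: [0.1, -0.3, -0.1]
opening: 0.0851
```

apply_moves([
  [0, 0.8, 0, 0, 1],
  [0, 0.8, 0, 0, 1],
])

```text
time: 5.3
ee_pos: [0.4523, 0.9066, 0.3843]
tcp_rot: [90.0, 51.4, 63.5]
wrist_force: [0.0, 0.3, -0.5]
opening: 0.0857
```

```bash
python3 s.py
```

```text
[63.49 44.62 70.73 77.47 -0.   90.  ] [0.4523 0.9066 0.3843] 5.3
[[ 0.279  0.349  0.895]
 [ 0.559  0.699 -0.446]
 [-0.781  0.624  0.   ]]
```

The ratchet works, but the tool's heading stays fixed in the world at 63°, and I need about -14°. Pushing outward at azimuth -61° should produce that heading with a tilt of about 45°. First I check that region is free.

```bash
python3 - <<'E'
from h import *
for n in("scene","top"):
    X=np.load(n+".npz")["W"].reshape(-1,3);X=X[~np.isnan(X[:,0])]
    r=np.hypot(X[:,0],X[:,1]);a=np.degrees(np.arctan2(X[:,1],X[:,0]))
    for lo in range(-90,-20,10):
        m=(a>lo)&(a<=lo+10)
        print(n,lo,[(rr,int(k.sum()),round(float(X[k,2].max()),3)) for rr in(.5,.6,.7,.8,.9,1.0,1.1) for k in [m&(abs(r*1-rr)<.05)] if k.sum()])
E
```

```text
scene -90 [(0.5, 529, 0.056), (0.6, 625, 0.057), (0.7, 570, 0.056), (0.8, 100, 0.057)]
scene -80 [(0.5, 599, 0.056), (0.6, 826, 0.057), (0.7, 1037, 0.057), (0.8, 516, 0.055)]
scene -70 [(0.5, 802, 0.054), (0.6, 765, 0.057), (0.7, 775, 0.008), (0.8, 890, 0.008), (0.9, 321, 0.007)]
scene -60 [(0.5, 630, 0.008), (0.6, 762, 0.008), (0.7, 888, 0.007), (0.8, 1032, 0.008), (0.9, 1148, 0.008), (1.0, 442, 0.006), (1.1, 43, -0.739)]
scene -50 [(0.5, 703, 0.007), (0.6, 880, 0.007), (0.7, 1077, 0.008), (0.8, 1264, 0.008), (0.9, 1480, 0.009), (1.0, 2198, 0.007), (1.1, 1919, 0.007)]
scene -40 [(0.5, 672, 0.006), (0.6, 376, 0.006), (0.7, 1106, 0.007), (0.8, 1594, 0.007), (0.9, 2726, 0.007), (1.0, 3505, 0.007), (1.1, 4102, 0.006)]
scene -30 [(0.5, 609, 0.005), (0.6, 640, 0.161), (0.7, 2058, 0.161), (0.8, 2587, 0.006), (0.9, 3636, 0.007), (1.0, 4240, 0.008), (1.1, 1599, 0.006)]
top -90 [(0.5, 19, 0.053), (0.6, 644, 0.056), (0.7, 369, 0.057)]
top -80 [(0.5, 1686, 0.057), (0.6, 2121, 0.058), (0.7, 1624, 0.057), (0.8, 62, 0.003)]
top -70 [(0.5, 1829, 0.056), (0.6, 1950, 0.055), (0.7, 2056, 0.008), (0.8, 1181, 0.009)]
top -60 [(0.5, 1699, 0.008), (0.6, 1913, 0.008), (0.7, 2121, 0.009), (0.8, 2271, 0.009), (0.9, 1401, 0.009), (1.0, 138, 0.008)]
top -50 [(0.5, 1716, 0.008), (0.6, 1978, 0.008), (0.7, 2177, 0.009), (0.8, 2326, 0.008), (0.9, 2438, 0.008), (1.0, 2338, 0.008), (1.1, 1397, 0.008)]
top -40 [(0.5, 1752, 0.008), (0.6, 2006, 0.008), (0.7, 2209, 0.007), (0.8, 2384, 0.009), (0.9, 2514, 0.008), (1.0, 2580, 0.01), (1.1, 2333, 0.01)]
top -30 [(0.5, 1756, 0.008), (0.6, 2434, 0.161), (0.7, 1746, 0.163), (0.8, 2421, 0.008), (0.9, 2559, 0.008), (1.0, 2391, 0.007), (1.1, 320, 0.006)]
```

```bash
cat > g.py <<'E'
from h import *
def st():
    o=bot.get_obs();return o,o["ee_pos"],Ro.from_euler("xyz",o["tcp_rot"],degrees=True).as_matrix()
def show(*W):
    o,p,R=st();print("pos",p.round(4),"q",o["q"].round(1),"t",round(o["time"],2),"open",round(o["opening"],4),"F",o["wrist_force"].round(1))
    print("xaxis",R[:,0].round(3),"heading",np.degrees(np.arctan2(R[1,0],R[0,0])).round(2),"down",np.degrees(-np.arcsin(R[2,0])).round(2),"yaxis",R[:,1].round(3))
    # roll bringing tool y horizontal
    print("roll to level y:",np.arctan(-R[2,1]/R[2,2]).round(4) if abs(R[2,2])>1e-6 else 1.5708)
    for w in W: print(w,"->",(R.T@(np.array(w)-p)).round(4))
if __name__=="__main__":
    import sys;show(*eval("["+",".join(sys.argv[1:])+"]"))
E
python3 g.py "[.45,.3,.48]" "[.42,-.35,.46]" "[.38,-.68,.40]"
```

```text
pos [0.4523 0.9066 0.3843] q [63.5 44.6 70.7 77.5 -0.  90. ] t 5.3 open 0.0857 F [ 0.   0.3 -0.5]
xaxis [ 0.279  0.559 -0.781] heading 63.48 down 51.37 yaxis [0.349 0.699 0.624]
roll to level y: -1.5708
[0.45, 0.3, 0.48] -> [-0.4142 -0.3651  0.2688]
[0.42, -0.35, 0.46] -> [-0.7701 -0.8424  0.5321]
[0.38, -0.68, 0.4] -> [-0.9187 -1.1245  0.6436]
```

apply_moves([
  [-0.414, -0.365, 0.269, 0, 1],
  [-0.414, -0.365, 0.269, 0, 1],
  [-0.414, -0.365, 0.269, 0, 1],
  [-0.414, -0.365, 0.269, 0, 1],
  [-0.414, -0.365, 0.269, 0, 1],
  [-0.414, -0.365, 0.269, 0, 1],
  [-0.414, -0.365, 0.269, 0, 1],
  [-0.414, -0.365, 0.269, 0, 1],
  [-0.414, -0.365, 0.269, 0, 1],
  [-0.414, -0.365, 0.269, 0, 1],
  [-0.414, -0.365, 0.269, 0, 1],
  [-0.414, -0.365, 0.269, 0, 1],
])

```text
time: 6.5
ee_pos: [0.4493, 0.3447, 0.4731]
tcp_rot: [90.0, 51.4, 63.5]
wrist_force: [1.1, 0.5, 0.7]
opening: 0.0855
```

```bash
python3 g.py "[.42,-.35,.46]" "[.38,-.68,.40]"
```

```text
pos [0.4493 0.3447 0.4731] q [ 26.6 -16.3   9.   82.7  22.   59.6] t 6.5 open 0.0855 F [1.1 0.5 0.7]
xaxis [ 0.278  0.559 -0.781] heading 63.51 down 51.38 yaxis [0.349 0.699 0.624]
roll to level y: 1.5706
[0.42, -0.35, 0.46] -> [-0.386  -0.5041  0.2837]
[0.38, -0.68, 0.4] -> [-0.5346 -0.7863  0.3951]
```

apply_moves([
  [-0.386, -0.504, 0.284, 0, 1],
  [-0.386, -0.504, 0.284, 0, 1],
  [-0.386, -0.504, 0.284, 0, 1],
  [-0.386, -0.504, 0.284, 0, 1],
  [-0.386, -0.504, 0.284, 0, 1],
  [-0.386, -0.504, 0.284, 0, 1],
  [-0.386, -0.504, 0.284, 0, 1],
  [-0.386, -0.504, 0.284, 0, 1],
  [-0.386, -0.504, 0.284, 0, 1],
  [-0.386, -0.504, 0.284, 0, 1],
  [-0.386, -0.504, 0.284, 0, 1],
  [-0.386, -0.504, 0.284, 0, 1],
])

```text
time: 7.7
ee_pos: [0.4272, -0.2494, 0.4488]
tcp_rot: [88.7, 51.8, 61.9]
wrist_force: [0.5, -0.6, 0.3]
opening: 0.0855
```

```bash
python3 g.py "[.40,-.72,.36]" "[.53,-.96,.36]"
```

```text
pos [ 0.4272 -0.2494  0.4488] q [-49.6  15.7  40.1 130.5  35.2 -28. ] t 7.7 open 0.0855 F [ 0.5 -0.6  0.3]
xaxis [ 0.292  0.546 -0.785] heading 61.89 down 51.76 yaxis [0.35  0.703 0.619]
roll to level y: -1.5484
[0.4, -0.72, 0.36] -> [-0.1951 -0.3954  0.189 ]
[0.53, -0.96, 0.36] -> [-0.2882 -0.5186  0.414 ]
```

apply_moves([
  [-0.195, -0.395, 0.189, 0, 1],
  [-0.195, -0.395, 0.189, 0, 1],
  [-0.195, -0.395, 0.189, 0, 1],
  [-0.195, -0.395, 0.189, 0, 1],
  [-0.195, -0.395, 0.189, 0, 1],
  [-0.195, -0.395, 0.189, 0, 1],
  [-0.195, -0.395, 0.189, 0, 1],
  [-0.195, -0.395, 0.189, 0, 1],
  [-0.195, -0.395, 0.189, 0, 1],
  [-0.195, -0.395, 0.189, 0, 1],
])

```text
time: 8.7
ee_pos: [0.3873, -0.5412, 0.2624]
tcp_rot: [85.6, 53.2, 57.8]
wrist_force: [-0.1, -0.1, -0.5]
opening: 0.0855
```

```bash
python3 g.py  "[.77,-1.4,.4]"
```

```text
pos [ 0.3873 -0.5412  0.2624] q [-66.6  49.5  67.1 130.5  29.6 -45. ] t 8.7 open 0.0855 F [-0.1 -0.1 -0.5]
xaxis [ 0.319  0.507 -0.801] heading 57.85 down 53.18 yaxis [0.36  0.717 0.598]
roll to level y: -1.4941
[0.77, -1.4, 0.4] -> [-0.4239 -0.3953  0.753 ]
```

apply_moves([
  [-0.49, -0.22, 0.75, 0, 1],
  [-0.49, -0.22, 0.75, 0, 1],
  [-0.49, -0.22, 0.75, 0, 1],
])

```text
time: 9.0
ee_pos: [0.4028, -0.5496, 0.2609]
tcp_rot: [83.9, 53.2, 55.7]
wrist_force: [0.4, -1.0, -0.0]
opening: 0.0856
```

apply_moves([
  [-0.49, -0.22, 0.75, 0, 1],
  [-0.49, -0.22, 0.75, 0, 1],
  [-0.49, -0.22, 0.75, 0, 1],
])

```text
time: 9.3
ee_pos: [0.4017, -0.5505, 0.2716]
tcp_rot: [82.2, 53.1, 53.7]
wrist_force: [-0.5, -1.1, -0.1]
opening: 0.0856
```

apply_moves([
  [-0.45, -0.24, 0.75, 0, 1],
  [-0.45, -0.24, 0.75, 0, 1],
  [-0.45, -0.24, 0.75, 0, 1],
])

```text
time: 9.6
ee_pos: [0.3989, -0.5529, 0.2782]
tcp_rot: [80.9, 52.8, 52.0]
wrist_force: [-0.9, -0.9, 0.9]
opening: 0.0853
```

apply_moves([
  [-0.4, -0.25, 0.75, 0, 1],
  [-0.4, -0.25, 0.75, 0, 1],
  [-0.4, -0.25, 0.75, 0, 1],
])

```text
time: 9.9
ee_pos: [0.3969, -0.5554, 0.2822]
tcp_rot: [79.8, 52.3, 50.7]
wrist_force: [-0.8, 0.2, 1.0]
opening: 0.0856
```

```bash
python3 g.py  "[.77,-1.4,.4]"
```

```text
pos [ 0.3969 -0.5554  0.2822] q [-67.5  50.3  70.7 130.5  32.7 -44.3] t 9.9 open 0.0856 F [-0.8  0.2  1. ]
xaxis [ 0.388  0.473 -0.791] heading 50.68 down 52.27 yaxis [0.357 0.714 0.602]
roll to level y: -1.3931
[0.77, -1.4, 0.4] -> [-0.3483 -0.3992  0.7653]
```

apply_moves([
  [-0.75, 0.14, 0.67, 0, 1],
  [-0.75, 0.14, 0.67, 0, 1],
  [-0.75, 0.14, 0.67, 0, 1],
])

```text
time: 10.2
ee_pos: [0.4087, -0.5388, 0.3249]
tcp_rot: [76.6, 52.8, 46.8]
wrist_force: [-0.0, -0.6, 0.1]
opening: 0.0853
```

apply_moves([
  [-0.75, 0.14, 0.67, 0, 1],
  [-0.75, 0.14, 0.67, 0, 1],
  [-0.75, 0.14, 0.67, 0, 1],
])

```text
time: 10.5
ee_pos: [0.4146, -0.524, 0.3632]
tcp_rot: [73.4, 53.0, 42.8]
wrist_force: [0.1, -0.3, 0.1]
opening: 0.0854
```

apply_moves([
  [-0.75, 0.14, 0.67, 0, 1],
  [-0.75, 0.14, 0.67, 0, 1],
  [-0.75, 0.14, 0.67, 0, 1],
])

```text
time: 10.8
ee_pos: [0.4167, -0.5101, 0.3988]
tcp_rot: [70.3, 53.0, 38.9]
wrist_force: [-0.1, 0.6, 0.4]
opening: 0.0856
```

```bash
python3 g.py  "[.77,-1.4,.4]"
```

```text
pos [ 0.4167 -0.5101  0.3988] q [-65.4  40.8  70.7 130.5  35.7 -37.4] t 10.8 open 0.0856 F [-0.1  0.6  0.4]
xaxis [ 0.468  0.378 -0.799] heading 38.92 down 53.02 yaxis [0.373 0.735 0.566]
roll to level y: -1.2268
[0.77, -1.4, 0.4] -> [-0.1719 -0.5214  0.7845]
```

apply_moves([
  [-0.67, 0.11, 0.75, 0, 1],
  [-0.67, 0.11, 0.75, 0, 1],
  [-0.67, 0.11, 0.75, 0, 1],
])

```text
time: 11.1
ee_pos: [0.4182, -0.4974, 0.4276]
tcp_rot: [67.7, 52.6, 35.7]
wrist_force: [1.1, 0.0, -0.0]
opening: 0.0854
```

apply_moves([
  [-0.65, 0.1, 0.76, 0, 1],
  [-0.65, 0.1, 0.76, 0, 1],
  [-0.65, 0.1, 0.76, 0, 1],
])

```text
time: 11.4
ee_pos: [0.4173, -0.4869, 0.4531]
tcp_rot: [65.4, 52.1, 32.7]
wrist_force: [0.5, 0.1, 0.9]
opening: 0.0854
```

apply_moves([
  [-0.63, 0.1, 0.78, 0, 1],
  [-0.63, 0.1, 0.78, 0, 1],
  [-0.63, 0.1, 0.78, 0, 1],
])

```text
time: 11.7
ee_pos: [0.4151, -0.4776, 0.4762]
tcp_rot: [63.2, 51.4, 30.0]
wrist_force: [0.1, 0.3, -0.0]
opening: 0.0852
```

apply_moves([
  [-0.6, 0.1, 0.8, 0, 1],
  [-0.6, 0.1, 0.8, 0, 1],
  [-0.6, 0.1, 0.8, 0, 1],
])

```text
time: 12.0
ee_pos: [0.4121, -0.4696, 0.4968]
tcp_rot: [61.2, 50.6, 27.5]
wrist_force: [1.3, -0.1, -0.0]
opening: 0.0851
```

apply_moves([
  [-0.57, 0.1, 0.82, 0, 1],
  [-0.57, 0.1, 0.82, 0, 1],
  [-0.57, 0.1, 0.82, 0, 1],
])

```text
time: 12.3
ee_pos: [0.4088, -0.463, 0.515]
tcp_rot: [59.5, 49.6, 25.3]
wrist_force: [-0.1, 0.1, -0.3]
opening: 0.0858
```

```bash
python3 g.py  "[.77,-1.4,.4]"
```

```text
pos [ 0.4088 -0.463   0.515 ] q [-65.9  31.3  70.7 130.5  40.3 -32.1] t 12.3 open 0.0858 F [-0.1  0.1 -0.3]
xaxis [ 0.586  0.276 -0.762] heading 25.27 down 49.64 yaxis [0.378 0.739 0.558]
roll to level y: -1.0391
[0.77, -1.4, 0.4] -> [ 0.0402 -0.6201  0.7972]
```

```bash
python3 g.py  "[.32,-.83,.36]" "[.5,-1.6,.45]"
```

```text
pos [ 0.4088 -0.463   0.515 ] q [-65.9  31.3  70.7 130.5  40.3 -32.1] t 12.3 open 0.0858 F [-0.1  0.1 -0.3]
xaxis [ 0.586  0.276 -0.762] heading 25.27 down 49.64 yaxis [0.378 0.739 0.558]
roll to level y: -1.0391
[0.32, -0.83, 0.36] -> [-0.0353 -0.3912  0.111 ]
[0.5, -1.6, 0.45] -> [-0.2113 -0.8419  0.7429]
```

apply_moves([
  [-0.035, -0.391, 0.111, 0, 1],
  [-0.035, -0.391, 0.111, 0, 1],
  [-0.035, -0.391, 0.111, 0, 1],
  [-0.035, -0.391, 0.111, 0, 1],
  [-0.035, -0.391, 0.111, 0, 1],
  [-0.035, -0.391, 0.111, 0, 1],
  [-0.035, -0.391, 0.111, 0, 1],
])

```text
time: 13.0
ee_pos: [0.2799, -0.619, 0.3651]
tcp_rot: [60.1, 48.5, 25.9]
wrist_force: [0.3, -0.2, 0.1]
opening: 0.0854
```

```bash
python3 g.py  "[.5,-1.6,.45]" "[.5,-1.6,.8]"
```

```text
pos [ 0.2799 -0.619   0.3651] q [-81.1  44.7  70.7 130.4  39.3 -52.1] t 13.0 open 0.0854 F [ 0.3 -0.2  0.1]
xaxis [ 0.596  0.289 -0.749] heading 25.87 down 48.49 yaxis [0.366 0.732 0.574]
roll to level y: -1.0487
[0.5, -1.6, 0.45] -> [-0.216  -0.5886  0.7905]
[0.5, -1.6, 0.8] -> [-0.4781 -0.3875  0.9062]
```

apply_moves([
  [-0.48, -0.2, 0.8, 0, 1],
  [-0.48, -0.2, 0.8, 0, 1],
  [-0.48, -0.2, 0.8, 0, 1],
])

```text
time: 13.3
ee_pos: [0.2831, -0.6139, 0.3847]
tcp_rot: [58.4, 47.9, 23.8]
wrist_force: [0.5, -0.5, -0.3]
opening: 0.0853
```

apply_moves([
  [-0.58, 0.1, 0.8, 0, 1],
  [-0.58, 0.1, 0.8, 0, 1],
  [-0.58, 0.1, 0.8, 0, 1],
])

```text
time: 13.6
ee_pos: [0.2994, -0.5931, 0.4264]
tcp_rot: [56.2, 47.5, 21.0]
wrist_force: [0.7, 0.1, 0.5]
opening: 0.0855
```

apply_moves([
  [-0.58, 0.1, 0.8, 0, 1],
  [-0.58, 0.1, 0.8, 0, 1],
  [-0.58, 0.1, 0.8, 0, 1],
])

```text
time: 13.9
ee_pos: [0.3091, -0.5743, 0.4624]
tcp_rot: [54.2, 46.8, 18.3]
wrist_force: [0.0, 0.9, -0.2]
opening: 0.0854
```

apply_moves([
  [-0.58, 0.1, 0.8, 0, 1],
  [-0.58, 0.1, 0.8, 0, 1],
  [-0.58, 0.1, 0.8, 0, 1],
])

```text
time: 14.2
ee_pos: [0.3146, -0.5567, 0.4949]
tcp_rot: [52.3, 46.0, 15.7]
wrist_force: [0.6, -0.0, 0.3]
opening: 0.0856
```

```bash
python3 g.py  "[.5,-1.6,.45]" "[.5,-1.6,.8]"
```

```text
pos [ 0.3146 -0.5567  0.4949] q [-78.5  34.3  70.7 130.5  43.8 -43.5] t 14.2 open 0.0856 F [ 0.6 -0.   0.3]
xaxis [ 0.668  0.188 -0.72 ] heading 15.72 down 46.03 yaxis [0.383 0.743 0.549]
roll to level y: -0.913
[0.5, -1.6, 0.45] -> [-0.0401 -0.7287  0.7696]
[0.5, -1.6, 0.8] -> [-0.292  -0.5364  0.9181]
```

apply_moves([
  [-0.58, 0, 0.8, 0, 1],
  [-0.58, 0, 0.8, 0, 1],
  [-0.58, 0, 0.8, 0, 1],
])

```text
time: 14.5
ee_pos: [0.3105, -0.5493, 0.5163]
tcp_rot: [50.6, 45.1, 13.3]
wrist_force: [0.2, 0.4, 0.6]
opening: 0.0853
```

apply_moves([
  [-0.52, 0, 0.85, 0, 1],
  [-0.52, 0, 0.85, 0, 1],
  [-0.52, 0, 0.85, 0, 1],
])

```text
time: 14.8
ee_pos: [0.308, -0.5421, 0.5353]
tcp_rot: [49.2, 44.1, 11.3]
wrist_force: [0.2, 0.3, -0.0]
opening: 0.0855
```

apply_moves([
  [-0.5, 0, 0.85, 0, 1],
  [-0.5, 0, 0.85, 0, 1],
  [-0.5, 0, 0.85, 0, 1],
])

```text
time: 15.1
ee_pos: [0.3044, -0.5361, 0.5528]
tcp_rot: [47.9, 42.9, 9.4]
wrist_force: [-0.0, 0.4, -0.2]
opening: 0.085
```

apply_moves([
  [-0.45, 0, 0.88, 0, 1],
  [-0.45, 0, 0.88, 0, 1],
  [-0.45, 0, 0.88, 0, 1],
])

```text
time: 15.4
ee_pos: [0.3014, -0.5312, 0.5679]
tcp_rot: [46.9, 41.7, 7.9]
wrist_force: [-0.1, 0.4, -0.6]
opening: 0.0856
```

```bash
python3 g.py  "[.5,-1.6,.45]" "[.5,-1.6,.8]"
```

```text
pos [ 0.3014 -0.5312  0.5679] q [-80.8  28.8  70.7 130.5  48.2 -41.1] t 15.4 open 0.0856 F [-0.1  0.4 -0.6]
xaxis [ 0.739  0.102 -0.666] heading 7.87 down 41.75 yaxis [0.388 0.744 0.544]
roll to level y: -0.8178
[0.5, -1.6, 0.45] -> [ 0.1162 -0.7823  0.7552]
[0.5, -1.6, 0.8] -> [-0.1169 -0.5918  0.9337]
```

```bash
python3 g.py  "[.30,-.85,.25]" "[.45,-1.6,.3]"
```

```text
pos [ 0.3014 -0.5312  0.5679] q [-80.8  28.8  70.7 130.5  48.2 -41.1] t 15.4 open 0.0856 F [-0.1  0.4 -0.6]
xaxis [ 0.739  0.102 -0.666] heading 7.87 down 41.75 yaxis [0.388 0.744 0.544]
roll to level y: -0.8178
[0.3, -0.85, 0.25] -> [ 0.1781 -0.4108  0.0476]
[0.45, -1.6, 0.3] -> [ 0.1791 -0.8833  0.6511]
```

apply_moves([
  [0.178, -0.41, 0.048, 0, 1],
  [0.178, -0.41, 0.048, 0, 1],
  [0.178, -0.41, 0.048, 0, 1],
  [0.178, -0.41, 0.048, 0, 1],
  [0.178, -0.41, 0.048, 0, 1],
  [0.178, -0.41, 0.048, 0, 1],
  [0.178, -0.41, 0.048, 0, 1],
  [0.178, -0.41, 0.048, 0, 1],
])

```text
time: 16.2
ee_pos: [0.3028, -0.7905, 0.2713]
tcp_rot: [45.9, 41.6, 6.3]
wrist_force: [-0.2, 1.3, -0.2]
opening: 0.0853
```

apply_moves([
  [-0.05, -0.6, 0.8, 0, 1],
  [-0.05, -0.6, 0.8, 0, 1],
  [-0.05, -0.6, 0.8, 0, 1],
])

```text
time: 16.5
ee_pos: [0.3329, -0.8366, 0.2419]
tcp_rot: [43.2, 40.9, 2.1]
wrist_force: [-0.2, 0.3, 0.5]
opening: 0.0851
```

```bash
python3 g.py  "[.45,-1.6,.4]" "[.45,-1.6,.7]"
```

```text
pos [ 0.3329 -0.8366  0.2419] q [-82.1  55.3  70.7  98.7  48.8 -38. ] t 16.5 open 0.0851 F [-0.2  0.3  0.5]
xaxis [ 0.755  0.028 -0.655] heading 2.11 down 40.91 yaxis [0.421 0.745 0.517]
roll to level y: -0.7535
[0.45, -1.6, 0.4] -> [-0.0363 -0.4379  0.6545]
[0.45, -1.6, 0.7] -> [-0.2328 -0.2828  0.8199]
```

apply_moves([
  [-0.14, -0.38, 0.68, 0, 1],
  [-0.14, -0.38, 0.68, 0, 1],
  [-0.14, -0.38, 0.68, 0, 1],
])

```text
time: 16.8
ee_pos: [0.3525, -0.87, 0.2426]
tcp_rot: [40.3, 39.9, -2.3]
wrist_force: [-0.3, -0.0, -0.2]
opening: 0.0854
```

apply_moves([
  [-0.1, -0.38, 0.68, 0, 1],
  [-0.1, -0.38, 0.68, 0, 1],
  [-0.1, -0.38, 0.68, 0, 1],
])

```text
time: 17.1
ee_pos: [0.3685, -0.9034, 0.2451]
tcp_rot: [37.6, 38.5, -6.6]
wrist_force: [0.1, 0.5, 0.0]
opening: 0.0851
```

apply_moves([
  [-0.05, -0.38, 0.7, 0, 1],
  [-0.05, -0.38, 0.7, 0, 1],
  [-0.05, -0.38, 0.7, 0, 1],
])

```text
time: 17.4
ee_pos: [0.3835, -0.936, 0.2496]
tcp_rot: [35.1, 36.8, -10.7]
wrist_force: [-0.8, 0.4, -0.6]
opening: 0.0853
```

```bash
python3 g.py  "[.45,-1.6,.4]" "[.45,-1.6,.7]"
```

```text
pos [ 0.3835 -0.936   0.2496] q [-79.9  56.7  70.7  78.6  48.5 -22.5] t 17.4 open 0.0853 F [-0.8  0.4 -0.6]
xaxis [ 0.787 -0.148 -0.599] heading -10.68 down 36.82 yaxis [0.49  0.74  0.461]
roll to level y: -0.6131
[0.45, -1.6, 0.4] -> [ 0.0607 -0.3893  0.5592]
[0.45, -1.6, 0.7] -> [-0.1191 -0.2511  0.7556]
```

apply_moves([
  [-0.08, -0.36, 0.72, 0, 1],
  [-0.08, -0.36, 0.72, 0, 1],
  [-0.08, -0.36, 0.72, 0, 1],
])

```text
time: 17.7
ee_pos: [0.388, -0.9631, 0.2661]
tcp_rot: [32.9, 34.9, -14.5]
wrist_force: [0.0, 0.1, -0.5]
opening: 0.0853
```

```bash
python3 g.py  "[.45,-.45,.35]"
```

```text
pos [ 0.388  -0.9631  0.2661] q [-79.9  56.6  70.7  73.3  48.2 -18.4] t 17.7 open 0.0853 F [ 0.   0.1 -0.5]
xaxis [ 0.794 -0.205 -0.572] heading -14.49 down 34.89 yaxis [0.511 0.735 0.446]
roll to level y: -0.5742
[0.45, -0.45, 0.35] -> [-0.104   0.4463 -0.2533]
```

apply_moves([
  [-0.104, 0.446, -0.253, -0.574, 1],
  [-0.104, 0.446, -0.253, -0.574, 1],
  [-0.104, 0.446, -0.253, -0.574, 1],
  [-0.104, 0.446, -0.253, -0.574, 1],
  [-0.104, 0.446, -0.253, -0.574, 1],
  [-0.104, 0.446, -0.253, -0.574, 1],
  [-0.104, 0.446, -0.253, -0.574, 1],
  [-0.104, 0.446, -0.253, -0.574, 1],
  [-0.104, 0.446, -0.253, -0.574, 1],
  [-0.104, 0.446, -0.253, -0.574, 1],
  [-0.104, 0.446, -0.253, -0.574, 1],
  [-0.104, 0.446, -0.253, -0.574, 1],
])

```text
time: 18.9
ee_pos: [0.4496, -0.4476, 0.3507]
tcp_rot: [-0.0, 34.9, -14.5]
wrist_force: [0.9, 0.8, 0.7]
opening: 0.0853
```

```bash
cat > p.py <<'E'
from g import *
o,p,R=st()
M=np.array([.599,-.2543,.120]);y=np.radians(-14.3);u=np.array([np.cos(y),np.sin(y),0])
G=M-.036*u+[0,0,.005]+.019*R[:,0]
show(list(G.round(4)-.13*R[:,0].round(4)),list(G.round(4)))
E
python3 p.py
```

```text
pos [ 0.4496 -0.4476  0.3507] q [-60.2 -23.7 -19.8  48.8  36.  -30.4] t 18.9 open 0.0853 F [0.9 0.8 0.7]
xaxis [ 0.794 -0.205 -0.572] heading -14.47 down 34.87 yaxis [ 0.25   0.968 -0.   ]
roll to level y: 0.0005
[np.float64(0.475928), np.float64(-0.22265), np.float64(0.188434)] -> [ 0.0676  0.2245 -0.1506]
[np.float64(0.5792), np.float64(-0.2493), np.float64(0.1141)] -> [ 0.1976  0.2245 -0.1506]
```

apply_moves([
  [0.068, 0.2245, -0.1506, 0, 1],
  [0.068, 0.2245, -0.1506, 0, 1],
  [0.068, 0.2245, -0.1506, 0, 1],
  [0.068, 0.2245, -0.1506, 0, 1],
  [0.068, 0.2245, -0.1506, 0, 1],
  [0.068, 0.2245, -0.1506, 0, 1],
  [0.068, 0.2245, -0.1506, 0, 1],
  [0.068, 0.2245, -0.1506, 0, 1],
])

```text
time: 19.7
ee_pos: [0.4915, -0.233, 0.1885]
tcp_rot: [0.2, 35.6, -13.9]
wrist_force: [-1.1, -0.2, 1.4]
opening: 0.0858
```

```bash
cat > w.py <<'E'
from g import *
import sys
def wrist(save):
    o,p,R=st();c=cams.camera("wrist");m=np.array(c["mount"])
    T=np.eye(4);T[:3,:3]=R;T[:3,3]=p;E=np.linalg.inv(T@m);c["R"]=E[:3,:3];c["t"]=E[:3,3]
    cv2.imwrite(f"pics/{save}.png",c["frame"]);return c,cloud(c),p,R
if __name__=="__main__":
    c,W,p,R=wrist(sys.argv[1]);X=W.reshape(-1,3);X=X[~np.isnan(X[:,0])]
    print("cam at",(-c["R"].T@c["t"]).round(3))
    for zlo,ylo,yhi in((.11,-.32,-.21),(.11,-.2,-.1)):
        q=X[(X[:,2]>zlo)&(X[:,2]<.25)&(X[:,0]>.52)&(X[:,0]<.72)&(X[:,1]>ylo)&(X[:,1]<yhi)]
        if len(q)<50: continue
        d=q[:,:2]-q[:,:2].mean(0);u=np.linalg.svd(d,full_matrices=False)[2][0];u*=np.sign(u[0]);t=d@u
        e=np.percentile(t,[.5,99.5]);print(len(q),"mid",(q[:,:2].mean(0)+u*e.mean()).round(4),"near",(q[:,:2].mean(0)+u*e[0]).round(4),"len",np.ptp(e).round(4),"yaw",np.degrees(np.arctan2(u[1],u[0])).round(2),"ztop",np.percentile(q[:,2],99.5).round(4))
E
python3 w.py w1; python3 p.py
```

```text
cam at [ 0.339 -0.195  0.214]
1112 mid [ 0.5941 -0.2537] near [ 0.5554 -0.2434] len 0.0802 yaw -14.9 ztop 0.1594
7346 mid [ 0.6261 -0.1435] near [ 0.5779 -0.1313] len 0.0995 yaw -14.24 ztop 0.1992
pos [ 0.4915 -0.2339  0.1897] q [-33.7 -48.6 -52.1  33.6  15.9 -11.6] t 19.75 open 0.0855 F [-0.2  0.2  1. ]
xaxis [ 0.79  -0.197 -0.58 ] heading -14.02 down 35.49 yaxis [0.244 0.97  0.002]
roll to level y: -0.0029
[np.float64(0.47639999999999993), np.float64(-0.223551), np.float64(0.189465)] -> [-0.0138  0.0063 -0.0101]
[np.float64(0.5791), np.float64(-0.2492), np.float64(0.114)] -> [ 0.1162  0.0063 -0.0101]
```

View pics/w1.png

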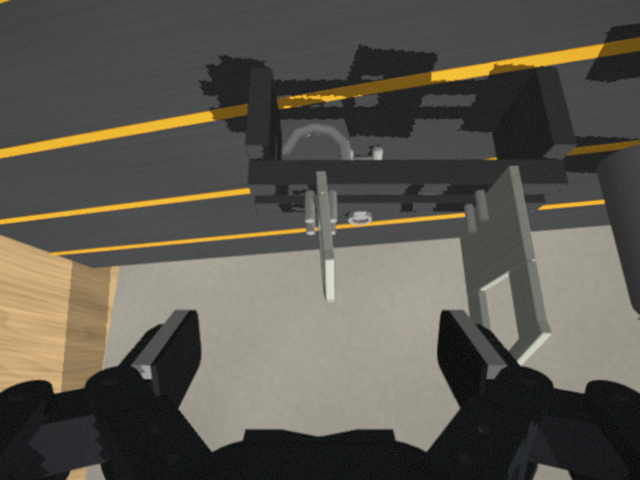

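The wrist view (w1) shows the hook plate edge-on at (325,235), centred between the open fingers, and the plain plate clear to the right at (505,260). The positions agree within about 3 mm, so I go in and grip.

apply_moves([
  [0.03, 0.006, -0.01, 0, 1],
  [0.06, 0.006, -0.01, 0, 1],
  [0.09, 0.006, -0.01, 0, 1],
  [0.115, 0.006, -0.01, 0, 1],
  [0.115, 0.006, -0.01, 0, 1],
  [0.115, 0.006, -0.01, 0, 1],
  [0.115, 0.006, -0.01, 0, -0.6],
  [0.115, 0.006, -0.01, 0, -1],
  [0.115, 0.006, -0.01, 0, -1],
  [0.115, 0.006, -0.01, 0, -1],
  [0.115, 0.006, -0.01, 0, -1],
  [0.115, 0.006, -0.01, 0, -1],
], newtons=70)

```text
time: 20.95
ee_pos: [0.5777, -0.2509, 0.1151]
tcp_rot: [-0.0, 35.5, -14.3]
wrist_force: [-3.3, -5.6, 0.2]
opening: 0.0048
```

```bash
python3 p.py; python3 g.py "[.0,0,1]"
```

```text
pos [ 0.5777 -0.2509  0.1151] q [-28.7 -29.9 -51.6  14.6  11.7  -8.5] t 20.95 open 0.0048 F [-3.3 -5.6  0.2]
xaxis [ 0.789 -0.202 -0.58 ] heading -14.34 down 35.48 yaxis [ 0.248  0.969 -0.   ]
roll to level y: 0.0001
[np.float64(0.47654299999999994), np.float64(-0.222979), np.float64(0.189452)] -> [-0.1286  0.002  -0.0003]
[np.float64(0.5791), np.float64(-0.2492), np.float64(0.114)] -> [ 0.0014  0.002  -0.0003]
pos [ 0.5777 -0.2509  0.1151] q [-28.7 -29.9 -51.6  14.6  11.7  -8.5] t 20.95 open 0.0048 F [-3.3 -5.6  0.2]
xaxis [ 0.789 -0.202 -0.58 ] heading -14.34 down 35.48 yaxis [ 0.248  0.969 -0.   ]
roll to level y: 0.0001
[0.0, 0, 1] -> [-1.02    0.0999  0.3597]
```

apply_moves([
  [-0.0116, 0, 0.0163, 0, -1],
  [-0.0232, 0, 0.0326, 0, -1],
  [-0.0348, 0, 0.0489, 0, -1],
  [-0.0464, 0, 0.0652, 0, -1],
  [-0.0638, 0, 0.0896, 0, -1],
  [-0.0812, 0, 0.114, 0, -1],
  [-0.0986, 0, 0.1385, 0, -1],
  [-0.116, 0, 0.163, 0, -1],
  [-0.139, 0, 0.195, 0, -1],
  [-0.139, 0, 0.195, 0, -1],
  [-0.139, 0, 0.195, 0, -1],
])

```text
time: 22.05
ee_pos: [0.5776, -0.2508, 0.3547]
tcp_rot: [-0.0, 35.5, -14.3]
wrist_force: [-0.6, -0.0, -3.0]
opening: 0.0048
```

```bash
python3 - <<'E'
from g import *
show()
for n in("scene",):
    c=cams.camera(n);W=cloud(c);np.savez("scene2",W=W,f=c["frame"]);f=c["frame"];cv2.imwrite("pics/s2.png",cv2.resize(f[100:400,100:500],(800,600)))
    X=W.reshape(-1,3);X=X[~np.isnan(X[:,0])]
    q=X[(X[:,2]>.32)&(X[:,2]<.43)&(X[:,0]>.5)&(X[:,0]<.72)&(X[:,1]>-.32)&(X[:,1]<-.2)]
    print(len(q),q.min(0),q.max(0))
E
```

```text
pos [ 0.5776 -0.2508  0.3547] q [-28.7 -32.5 -26.4  42.5  11.7  -8.5] t 22.05 open 0.0048 F [-0.6 -0.  -3. ]
xaxis [ 0.789 -0.202 -0.58 ] heading -14.35 down 35.48 yaxis [ 0.248  0.969 -0.   ]
roll to level y: 0.0002
2009 [ 0.50002005 -0.29345585  0.32022739] [ 0.64190116 -0.20010118  0.4299772 ]
```

View pics/s2.png

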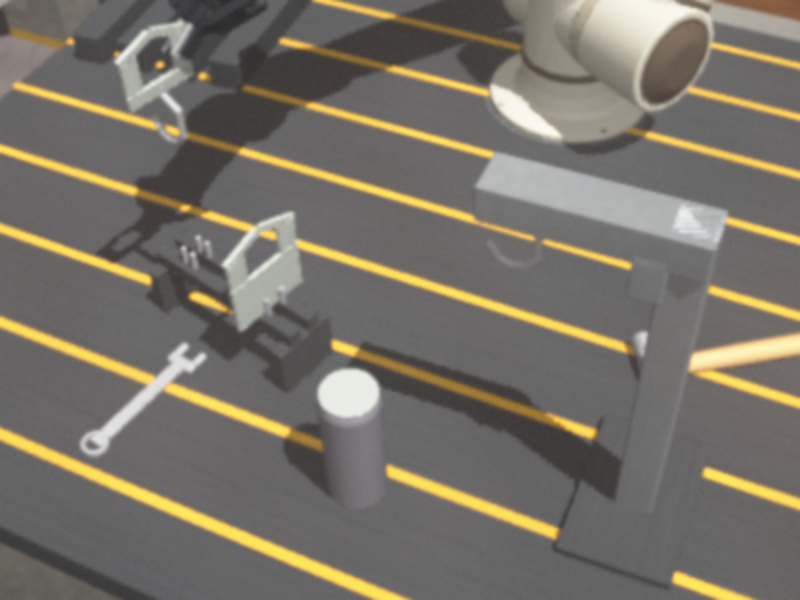

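The scene view (s2) shows the hook plate held upright with its hook below at (165,105). The plain plate is still in the rack at (265,270), and nothing else has moved.

```bash
python3 g.py "[.6416,.077,.2985]"
```

```text
pos [ 0.5774 -0.2507  0.3528] q [-28.7 -32.5 -26.5  42.5  11.7  -8.5] t 22.1 open 0.0047 F [ 0.6  0.5 -3.6]
xaxis [ 0.788 -0.201 -0.582] heading -14.32 down 35.61 yaxis [0.248 0.969 0.   ]
roll to level y: -0.0005
[0.6416, 0.077, 0.2985] -> [ 0.0163  0.3334 -0.0553]
```

apply_moves([
  [0.002, 0.03, -0.002, 0, -1],
  [0.003, 0.07, -0.005, 0, -1],
  [0.005, 0.11, -0.01, 0, -1],
  [0.007, 0.15, -0.02, 0, -1],
  [0.009, 0.19, -0.028, 0, -1],
  [0.011, 0.23, -0.036, 0, -1],
  [0.013, 0.27, -0.044, 0, -1],
  [0.015, 0.3, -0.05, 0, -1],
  [0.016, 0.325, -0.055, 0, -1],
  [0.016, 0.333, -0.055, 0, -1],
  [0.016, 0.333, -0.055, 0, -1],
])

```text
time: 23.2
ee_pos: [0.6412, 0.0775, 0.2966]
tcp_rot: [-0.1, 35.8, -14.3]
wrist_force: [-0.4, -0.9, -2.7]
opening: 0.0048
```

```bash
python3 - <<'E'
from g import *
o,p,R=st()
n="scene";c=cams.camera(n);W=cloud(c);f=c["frame"]
np.savez("scene3",W=W,f=f)
K=c["camera_matrix"];D=np.array(c["D"],float);rv=cv2.Rodrigues(np.array(c["R"]))[0];tv=np.array(c["t"],float)
def pj(X):return cv2.projectPoints(np.array(X,float).reshape(-1,3),rv,tv,K,D)[0][:,0]
u=R[:,0].copy();u[2]=0;u/=np.linalg.norm(u)
M=p+.0206*u+[0,0,.0049]
print("pred peak",M+[0,0,.031]); show([.659-.02,.152+.0051,.2985])
im=f.copy()
for x,z in((-.042,-.035),(.042,-.035),(0,.031),(0,.0416),(-.022,-.019),(.022,-.019),(0,-.093)):
    a=pj(M+x*u+[0,0,z])[0].astype(int);im[a[1],a[0]]=(0,0,255)
for a in pj([[.659,.152,.3],[.6597,.13,.318]]).astype(int): im[a[1],a[0]]=(0,255,0)
a=pj(M)[0].astype(int);cr=im[a[1]-75:a[1]+75,a[0]-80:a[0]+120];cv2.imwrite("pics/s3.png",cv2.resize(cr,(800,600),interpolation=cv2.INTER_NEAREST))
X=W.reshape(-1,3);X=X[~np.isnan(X[:,0])];q=X[(abs((X[:,:2]-M[:2])@[-u[1],u[0]])<.012)&(X[:,2]>.2)&(X[:,0]>.64)&(X[:,0]<.75)]
print(len(q),"along max",np.percentile((q-M)@u,99.5),"z max",np.percentile(q[:,2],99.5),"n med",np.median((q[:,:2]-M[:2])@[-u[1],u[0]]))
E
```

```text
pred peak [0.66111308 0.07245963 0.33246308]
pos [0.6412 0.0766 0.2975] q [ 17.8 -27.1 -28.5  38.9 -25.6  20.1] t 23.25 open 0.0047 F [-0.5 -1.  -2.1]
xaxis [ 0.787 -0.201 -0.584] heading -14.33 down 35.71 yaxis [ 0.247  0.969 -0.001]
roll to level y: 0.001
[0.639, 0.1571, 0.2985] -> [-0.0185  0.0775 -0.012 ]
658 along max 0.0443020043108047 z max 0.34135283958442764 n med 0.0010679359210897478
```

View pics/s3.png

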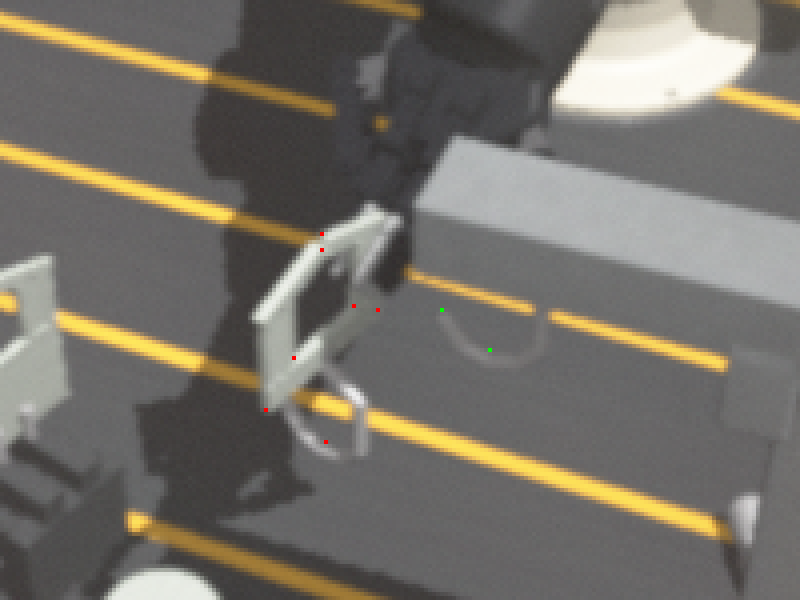

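The overlay on s3 fits: predicted peak at (322,240) on the plate, and tip and seat at (442,310) and (490,350) on the hook rod. Peak is at z 0.332, between the tip (0.318) and the beam. I move in.

apply_moves([
  [-0.003, 0.012, -0.002, 0, -1],
  [-0.006, 0.025, -0.004, 0, -1],
  [-0.009, 0.038, -0.006, 0, -1],
  [-0.012, 0.051, -0.008, 0, -1],
  [-0.015, 0.064, -0.01, 0, -1],
  [-0.0185, 0.0775, -0.012, 0, -1],
  [-0.0185, 0.0775, -0.012, 0, -1],
  [-0.0185, 0.0775, -0.012, 0, -1],
])

```text
time: 24.05
ee_pos: [0.639, 0.1579, 0.2982]
tcp_rot: [-0.1, 35.7, -14.3]
wrist_force: [-0.6, 0.6, -1.5]
opening: 0.0047
```

```bash
python3 g.py "[.639,.1571,.2645]"
```

```text
pos [0.639  0.1579 0.2982] q [ 27.4 -21.9 -24.2  41.6 -32.7  27.4] t 24.05 open 0.0047 F [-0.6  0.6 -1.5]
xaxis [ 0.787 -0.2   -0.584] heading -14.3 down 35.73 yaxis [ 0.246  0.969 -0.001]
roll to level y: 0.0016
[0.639, 0.1571, 0.2645] -> [ 0.0199 -0.0007 -0.0272]
```

No contact on the way in. Now I lower until it bears on the hook.

apply_moves([
  [0.005, -0.0007, -0.007, 0, -1],
  [0.01, -0.0007, -0.0136, 0, -1],
  [0.015, -0.0007, -0.0204, 0, -1],
  [0.018, -0.0007, -0.0245, 0, -1],
  [0.0195, -0.0007, -0.0268, 0, -1],
  [0.0195, -0.0007, -0.0268, 0, -1],
])

```text
time: 24.65
ee_pos: [0.6391, 0.1569, 0.2657]
tcp_rot: [-0.1, 35.7, -14.3]
wrist_force: [-1.3, -1.3, -0.6]
opening: 0.0044
```

```bash
python3 g.py
```

```text
pos [0.6391 0.1569 0.2657] q [ 27.3 -22.  -27.9  37.9 -32.7  27.3] t 24.65 open 0.0044 F [-1.3 -1.3 -0.6]
xaxis [ 0.787 -0.201 -0.583] heading -14.31 down 35.67 yaxis [ 0.247  0.969 -0.001]
roll to level y: 0.0009
```

apply_moves([
  [0.0012, 0, -0.0016, 0, -1],
  [0.0018, 0, -0.0025, 0, -1],
  [0.0018, 0, -0.0025, 0, -1],
])

```text
time: 24.95
ee_pos: [0.6396, 0.1569, 0.2652]
tcp_rot: [0.1, 35.5, -14.3]
wrist_force: [-5.3, -0.8, 6.8]
opening: 0.0048
```

apply_moves([
  [0, 0, 0, 0, -0.9],
  [0, 0, 0, 0, -0.7],
  [0, 0, 0, 0, -0.5],
  [0, 0, 0, 0, -0.3],
  [0, 0, 0, 0, -0.3],
  [0, 0, 0, 0, -0.3],
  [0, 0, 0, 0, -0.3],
])

```text
time: 25.65
ee_pos: [0.6396, 0.1569, 0.2651]
tcp_rot: [0.1, 35.5, -14.3]
wrist_force: [-0.3, 0.1, 0.7]
opening: 0.03
```

apply_moves([
  [-0.01, 0, 0, 0, -0.2],
  [-0.03, 0, 0, 0, -0.2],
  [-0.05, 0, 0, 0, -0.2],
  [-0.08, 0, 0, 0, -0.2],
  [-0.12, 0, 0, 0, -0.2],
  [-0.12, 0, 0, 0, -0.2],
  [-0.12, 0, 0, 0, -0.2],
])

```text
time: 26.35
ee_pos: [0.5445, 0.1817, 0.3362]
tcp_rot: [0.2, 35.4, -14.1]
wrist_force: [-0.2, -0.4, 0.2]
opening: 0.0341
```

```bash
python3 - <<'E'
from g import *
c=cams.camera("scene");W=cloud(c);f=c["frame"]
X=W[170:300,330:470].reshape(-1,3);X=X[~np.isnan(X[:,0])]
q=X[(X[:,2]>.238)&(X[:,2]<.305)&(abs(X[:,1]-.152)<.04)&(abs(X[:,0]-.659)<.06)]
d=q[:,:2]-q[:,:2].mean(0);u=np.linalg.svd(d,full_matrices=False)[2][0];u*=np.sign(u[0]);t=d@u;e=np.percentile(t,[1,99])
print(len(q),(q[:,:2].mean(0)+u*e.mean()).round(4),np.ptp(e).round(4),np.degrees(np.arctan2(u[1],u[0])).round(2),q.min(0),q.max(0))
q=X[(X[:,2]>.155)&(X[:,2]<.232)&(abs(X[:,1]-.152)<.05)&(abs(X[:,0]-.659)<.05)];print("lower hook",len(q),q.min(0).round(3),q.max(0).round(3),np.median(q,0).round(4))
show()
cv2.imwrite("pics/s4.png",cv2.resize(f[150:300,300:500],(800,600),interpolation=cv2.INTER_CUBIC))
E
```

```text
550 [0.6616 0.1515] 0.084 -13.13 [0.6173279  0.13419248 0.23808109] [0.70429555 0.16980618 0.30492813]
lower hook 179 [0.649 0.13  0.169] [0.668 0.175 0.232] [0.6603 0.162  0.1898]
pos [0.5448 0.1813 0.3348] q [ 36.7 -30.  -24.6  53.8 -39.2  35.6] t 26.4 open 0.0341 F [0.4 0.4 0.2]
xaxis [ 0.789 -0.2   -0.58 ] heading -14.21 down 35.47 yaxis [0.247 0.969 0.002]
roll to level y: -0.002
```

View pics/s4.png

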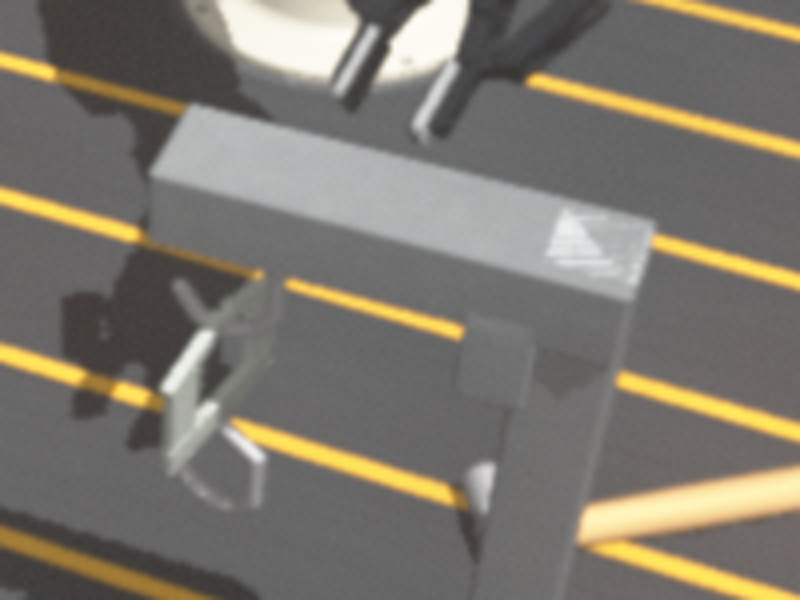

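The scene view (s4) shows the hook plate hanging on the stand hook, with its lower hook at (230,470). The fingers are clear. Now the plain plate.

```bash
cat > p2.py <<'E'
from g import *
o,p,R=st()
M=np.array([.628,-.1420,.145]);y=np.radians(-14.0);u=np.array([np.cos(y),np.sin(y),0])
G=M-.037*u+[0,0,.005]+.019*R[:,0]
show((G-.11*R[:,0]).round(4).tolist(),G.round(4).tolist())
E
python3 p2.py
```

```text
pos [0.5448 0.1813 0.3348] q [ 36.7 -30.  -24.6  53.8 -39.2  35.6] t 26.4 open 0.0341 F [0.4 0.4 0.2]
xaxis [ 0.789 -0.2   -0.58 ] heading -14.21 down 35.47 yaxis [0.247 0.969 0.002]
roll to level y: -0.002
[0.5203, -0.1149, 0.2028] -> [ 0.1165 -0.2933 -0.0785]
[0.6071, -0.1368, 0.139] -> [ 0.2264 -0.2932 -0.0785]
```

apply_moves([
  [0, -0.05, 0, 0, 1],
  [0, -0.1, -0.02, 0, 1],
  [0.02, -0.15, -0.04, 0, 1],
  [0.05, -0.2, -0.06, 0, 1],
  [0.08, -0.25, -0.078, 0, 1],
  [0.11, -0.293, -0.0785, 0, 1],
  [0.1165, -0.293, -0.0785, 0, 1],
  [0.1165, -0.293, -0.0785, 0, 1],
  [0.1165, -0.293, -0.0785, 0, 1],
])

```text
time: 27.3
ee_pos: [0.5374, -0.1205, 0.2008]
tcp_rot: [0.1, 36.4, -14.6]
wrist_force: [-0.0, 0.3, 0.2]
opening: 0.0853
```

```bash
python3 w.py w2; python3 p2.py
```

```text
cam at [ 0.386 -0.081  0.228]
2002 mid [ 0.6016 -0.1347] near [ 0.5774 -0.1296] len 0.0494 yaw -11.87 ztop 0.2049
pos [ 0.5381 -0.1189  0.2026] q [-11.1 -48.5 -50.4  34.3  -2.7   2.1] t 27.35 open 0.0852 F [-0.1  0.6  0.6]
xaxis [ 0.781 -0.201 -0.592] heading -14.42 down 36.28 yaxis [0.25  0.968 0.001]
roll to level y: -0.0012
[0.521, -0.1148, 0.2038] -> [-0.0149 -0.0003 -0.0094]
[0.6069, -0.1369, 0.1388] -> [ 0.0951 -0.0003 -0.0093]
```

View pics/w2.png

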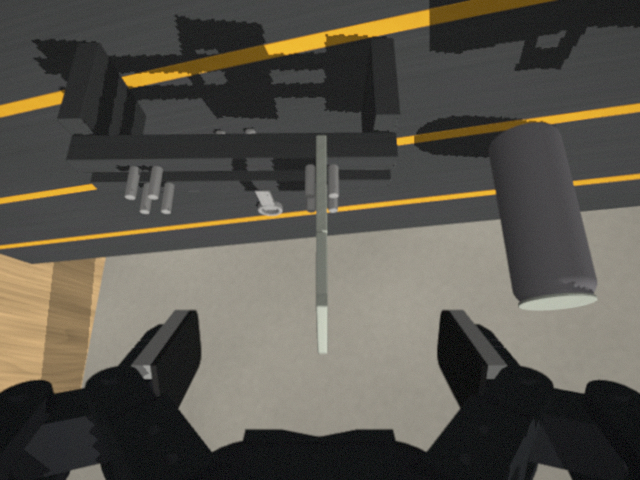

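The wrist view (w2) shows the plain plate exactly edge-on at (322,245), centred between the fingers, with the can well to the side. I grip it.

apply_moves([
  [0.03, 0, -0.009, 0, 1],
  [0.06, 0, -0.009, 0, 1],
  [0.08, 0, -0.009, 0, 1],
  [0.095, 0, -0.009, 0, 1],
  [0.095, 0, -0.009, 0, 1],
  [0.095, 0, -0.009, 0, 1],
  [0.095, 0, -0.009, 0, -0.6],
  [0.095, 0, -0.009, 0, -1],
  [0.095, 0, -0.009, 0, -1],
  [0.095, 0, -0.009, 0, -1],
  [0.095, 0, -0.009, 0, -1],
  [0.095, 0, -0.009, 0, -1],
], newtons=70)

```text
time: 28.55
ee_pos: [0.6071, -0.1367, 0.1394]
tcp_rot: [0.1, 36.3, -14.4]
wrist_force: [-1.1, 0.6, 2.3]
opening: 0.0049
```

```bash
python3 p2.py
```

```text
pos [ 0.6071 -0.1367  0.1394] q [-11.7 -33.2 -50.3  19.2  -2.2   1.7] t 28.55 open 0.0049 F [-1.1  0.6  2.3]
xaxis [ 0.781 -0.201 -0.591] heading -14.42 down 36.26 yaxis [0.25  0.968 0.001]
roll to level y: -0.0013
[0.521, -0.1148, 0.2038] -> [-0.1098 -0.0002 -0.0006]
[0.6069, -0.1369, 0.1388] -> [ 0.0002 -0.0002 -0.0005]
```

```bash
python3 g.py "[.6071,-.1367,.2144]" "[.565,-.03,.2144]" "[.565,.104,.2144]" "[.6272,.1038,.1515]"
```

```text
pos [ 0.6071 -0.1367  0.1394] q [-11.7 -33.2 -50.3  19.2  -2.2   1.7] t 28.55 open 0.0049 F [-1.1  0.6  2.3]
xaxis [ 0.781 -0.201 -0.591] heading -14.42 down 36.26 yaxis [0.25  0.968 0.001]
roll to level y: -0.0013
[0.6071, -0.1367, 0.2144] -> [-0.0444  0.0001  0.0605]
[0.565, -0.03, 0.2144] -> [-0.0987  0.0929  0.0206]
[0.565, 0.104, 0.2144] -> [-0.1256  0.2226  0.0006]
[0.6272, 0.1038, 0.1515] -> [-0.0398  0.2379 -0.0144]
```

apply_moves([
  [-0.012, 0, 0.016, 0, -1],
  [-0.024, 0, 0.032, 0, -1],
  [-0.036, 0, 0.048, 0, -1],
  [-0.0444, 0, 0.0605, 0, -1],
  [-0.0444, 0, 0.0605, 0, -1],
  [-0.062, 0.03, 0.047, 0, -1],
  [-0.08, 0.06, 0.034, 0, -1],
  [-0.0987, 0.093, 0.0206, 0, -1],
  [-0.107, 0.13, 0.015, 0, -1],
  [-0.115, 0.17, 0.008, 0, -1],
  [-0.12, 0.2, 0.003, 0, -1],
  [-0.1256, 0.2226, 0.0006, 0, -1],
])

```text
time: 29.75
ee_pos: [0.5643, 0.1061, 0.2122]
tcp_rot: [-0.0, 36.4, -14.4]
wrist_force: [0.1, -0.9, -1.2]
opening: 0.005
```

```bash
python3 g.py "[.565,.104,.2144]" "[.6272,.1038,.1515]"
```

```text
pos [0.5643 0.1061 0.2122] q [ 25.5 -35.7 -41.9  37.6 -31.1  26.3] t 29.75 open 0.005 F [ 0.1 -0.9 -1.2]
xaxis [ 0.78  -0.2   -0.593] heading -14.37 down 36.36 yaxis [ 0.248  0.969 -0.   ]
roll to level y: 0.0004
[0.565, 0.104, 0.2144] -> [-0.0003 -0.0018  0.0025]
[0.6272, 0.1038, 0.1515] -> [ 0.0855  0.0134 -0.0124]
```

apply_moves([
  [0.018, 0.002, -0.0025, 0, -1],
  [0.036, 0.005, -0.005, 0, -1],
  [0.054, 0.008, -0.008, 0, -1],
  [0.072, 0.011, -0.01, 0, -1],
  [0.0855, 0.0134, -0.0124, 0, -1],
  [0.0855, 0.0134, -0.0124, 0, -1],
  [0.0855, 0.0134, -0.0124, 0, -1],
])

```text
time: 30.45
ee_pos: [0.6266, 0.1035, 0.1501]
tcp_rot: [-0.1, 36.5, -14.4]
wrist_force: [-0.3, -0.1, -1.0]
opening: 0.0051
```

```bash
python3 - <<'E'
from g import *
o,p,R=st()
c=cams.camera("scene");W=cloud(c);f=c["frame"]
K=c["camera_matrix"];D=np.array(c["D"],float);rv=cv2.Rodrigues(np.array(c["R"]))[0];tv=np.array(c["t"],float)
def pj(X):return cv2.projectPoints(np.array(X,float).reshape(-1,3),rv,tv,K,D)[0][:,0]
X=W[150:320,300:470].reshape(-1,3);X=X[~np.isnan(X[:,0])]
q=X[(X[:,2]>.238)&(X[:,2]<.305)&(abs(X[:,1]-.152)<.03)&(abs(X[:,0]-.659)<.06)]
d=q[:,:2]-q[:,:2].mean(0);uh=np.linalg.svd(d,full_matrices=False)[2][0];uh*=np.sign(uh[0]);t=d@uh;e=np.percentile(t,[1,99])
H=q[:,:2].mean(0)+uh*e.mean()
print("hanger",len(q),H.round(4),np.ptp(e).round(4),np.degrees(np.arctan2(uh[1],uh[0])).round(2))
u=R[:,0].copy();u[2]=0;u/=np.linalg.norm(u);n=np.array([-u[1],u[0],0])
M=p+.0215*u+[0,0,.0056];print("pred plate peak",(M+[0,0,.052]).round(4))
k=X[(abs((X-M)@n)<.012)&(X[:,2]>.09)&((X-M)@u>-.02)&((X-M)@u<.08)];a=(k-M)@u
print("plate",len(k),"far edge",np.percentile(a,99).round(4),"zmax",np.percentile(k[:,2],99.5).round(4),"zmin",np.percentile(k[:,2],.5).round(4))
show()
hx=np.r_[uh,0];hy=np.array([-uh[1],uh[0],0]);seat=np.r_[H,.176]
im=f.copy()
for x,z in((-.05,-.06),(.05,-.06),(0,.052),(0,.0626),(-.025,.002),(.025,.002)):
    b=pj(M+x*u+[0,0,z])[0].astype(int);im[b[1],b[0]]=(0,0,255)
for b in pj([seat,seat-.022*hy+[0,0,.018],seat+hx*.042+[0,0,.058],seat-hx*.042+[0,0,.058]]).astype(int): im[b[1],b[0]]=(0,255,0)
b=pj(M)[0].astype(int);cv2.imwrite("pics/s5.png",cv2.resize(im[b[1]-90:b[1]+60,b[0]-80:b[0]+120],(800,600),interpolation=cv2.INTER_NEAREST))
E
```

```text
hanger 549 [0.6616 0.1516] 0.0833 -13.11
pred plate peak [0.6474 0.0981 0.2077]
plate 809 far edge 0.053 zmax 0.2159 zmin 0.0963
pos [0.6268 0.1037 0.1511] q [ 21.7 -24.8 -42.6  24.6 -28.3  23.3] t 30.5 open 0.0052 F [-0.3  0.  -0.8]
xaxis [ 0.78  -0.2   -0.593] heading -14.39 down 36.4 yaxis [ 0.248  0.969 -0.001]
roll to level y: 0.001
```

View pics/s5.png

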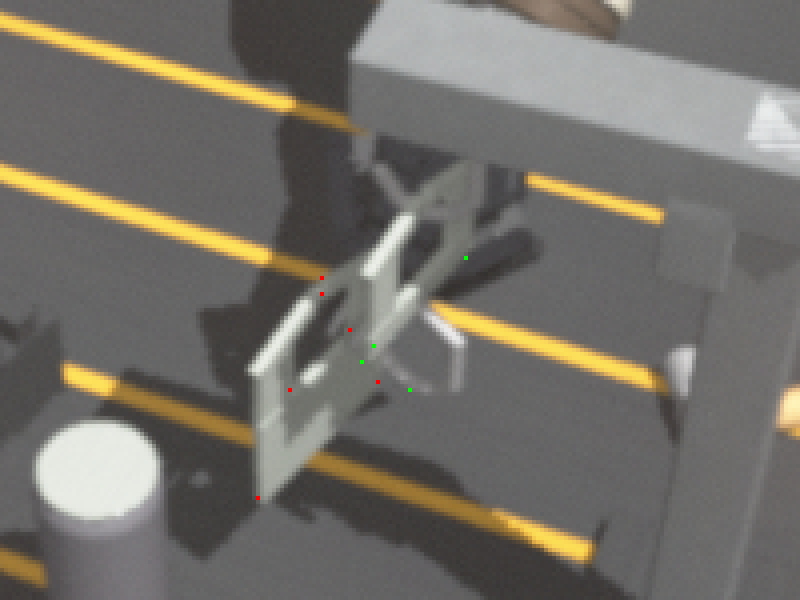

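The overlay on s5 fits: the plate's peak is at (322,290) between the hook tip (374,345) and the hanger's lower edge, and the rod bottom is near (415,390). I slide in along the hook's y.

apply_moves([
  [0, 0.009, 0, 0, -1],
  [0, 0.018, 0, 0, -1],
  [-0.001, 0.027, 0, 0, -1],
  [-0.001, 0.036, -0.001, 0, -1],
  [-0.001, 0.045, -0.001, 0, -1],
  [-0.001, 0.0545, -0.001, 0, -1],
  [-0.001, 0.0545, -0.001, 0, -1],
  [-0.001, 0.0545, -0.001, 0, -1],
])

```text
time: 31.3
ee_pos: [0.6389, 0.1571, 0.1506]
tcp_rot: [-0.1, 36.4, -14.4]
wrist_force: [-0.1, -0.2, -1.3]
opening: 0.005
```

```bash
python3 g.py "[.6389,.1569,.119]"
```

```text
pos [0.6389 0.1571 0.1506] q [ 27.2 -18.9 -38.1  25.4 -32.3  27.7] t 31.3 open 0.005 F [-0.1 -0.2 -1.3]
xaxis [ 0.779 -0.2   -0.594] heading -14.38 down 36.42 yaxis [ 0.247  0.969 -0.001]
roll to level y: 0.0016
[0.6389, 0.1569, 0.119] -> [ 0.0188 -0.0002 -0.0254]
```

apply_moves([
  [0.004, 0, -0.0055, 0, -1],
  [0.008, 0, -0.011, 0, -1],
  [0.012, 0, -0.0165, 0, -1],
  [0.016, 0, -0.0215, 0, -1],
  [0.0175, 0, -0.0237, 0, -1],
  [0.0188, 0, -0.0254, 0, -1],
  [0.0188, 0, -0.0254, 0, -1],
])

```text
time: 32.0
ee_pos: [0.6409, 0.1574, 0.1229]
tcp_rot: [0.2, 36.1, -14.3]
wrist_force: [0.2, -1.0, 9.6]
opening: 0.0054
```

```bash
python3 - <<'E'
from g import *
c=cams.camera("scene");f=c["frame"]
cv2.imwrite("pics/s6.png",cv2.resize(f[170:300,310:470],(800,600),interpolation=cv2.INTER_CUBIC));show()
E
```

```text
pos [0.6409 0.1574 0.123 ] q [ 27.2 -17.4 -40.4  21.2 -32.4  27.7] t 32.05 open 0.005 F [ 0.1 -0.2  8.1]
xaxis [ 0.783 -0.2   -0.589] heading -14.3 down 36.07 yaxis [0.249 0.969 0.003]
roll to level y: -0.0033
```

View pics/s6.png

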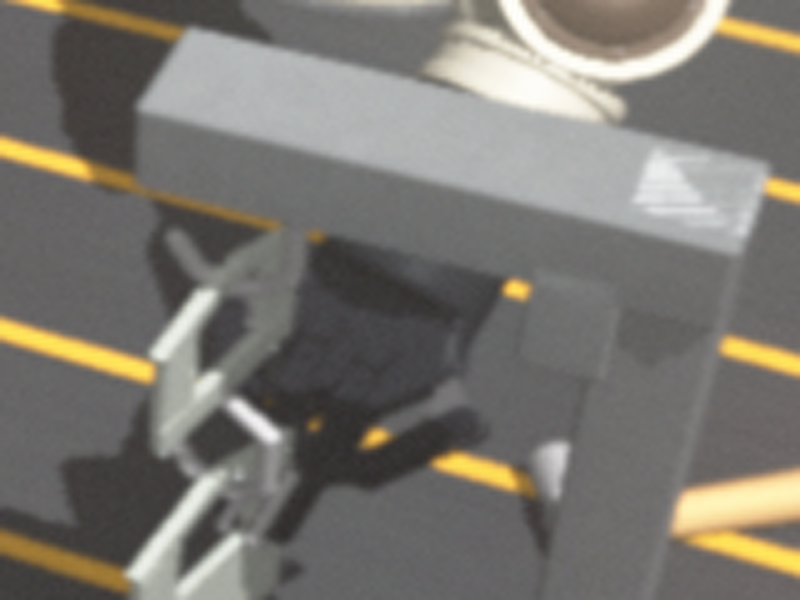

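s6 shows the lower hook's tip at (190,465) in front of the plate's top bar and its back at (280,460) behind it, so the bar is inside the hook. I relieve the pressure, then let go slowly.

apply_moves([
  [-0.0006, 0, 0.0008, 0, -1],
  [-0.0006, 0, 0.0008, 0, -1],
  [-0.0006, 0, 0.0008, 0, -0.9],
  [-0.0006, 0, 0.0008, 0, -0.8],
  [-0.0006, 0, 0.0008, 0, -0.6],
  [-0.0006, 0, 0.0008, 0, -0.45],
  [-0.0006, 0, 0.0008, 0, -0.3],
  [-0.0006, 0, 0.0008, 0, -0.3],
  [-0.0006, 0, 0.0008, 0, -0.3],
  [-0.0006, 0, 0.0008, 0, -0.3],
])

```text
time: 33.05
ee_pos: [0.6409, 0.1574, 0.1239]
tcp_rot: [0.2, 36.1, -14.3]
wrist_force: [-0.5, -0.2, -0.3]
opening: 0.0295
```

```bash
cat > chk.py <<'E'
from g import *
import sys
show()
c=cams.camera("scene");W=cloud(c);f=c["frame"];X=W[150:330,300:470].reshape(-1,3);X=X[~np.isnan(X[:,0])]
for zl,zh,nm in((.238,.305,"hanger"),(.066,.17,"plate")):
    q=X[(X[:,2]>zl)&(X[:,2]<zh)&(abs(X[:,1]-.152)<.045)&(abs(X[:,0]-.659)<.065)]
    d=q[:,:2]-q[:,:2].mean(0);u=np.linalg.svd(d,full_matrices=False)[2][0];u*=np.sign(u[0]);t=d@u;e=np.percentile(t,[1,99])
    print(nm,len(q),(q[:,:2].mean(0)+u*e.mean()).round(4),"len",np.ptp(e).round(4),"yaw",np.degrees(np.arctan2(u[1],u[0])).round(2),"z",q[:,2].min().round(3))
cv2.imwrite(f"pics/{sys.argv[1]}.png",cv2.resize(f[160:330,300:500],(800,600),interpolation=cv2.INTER_CUBIC))
E
python3 chk.py s7
```

```text
pos [0.6409 0.1574 0.1239] q [ 27.2 -17.5 -40.3  21.3 -32.4  27.7] t 33.05 open 0.0295 F [-0.5 -0.2 -0.3]
xaxis [ 0.783 -0.2   -0.589] heading -14.3 down 36.07 yaxis [0.249 0.969 0.003]
roll to level y: -0.0033
hanger 548 [0.662  0.1511] len 0.0833 yaw -13.0 z 0.238
plate 1053 [0.6543 0.1593] len 0.124 yaw -16.74 z 0.066
```

apply_moves([
  [-0.01, 0, 0, 0, -0.2],
  [-0.025, 0, 0, 0, -0.2],
  [-0.045, 0, 0, 0, -0.2],
  [-0.07, 0, 0, 0, -0.2],
  [-0.1, 0, 0, 0, -0.2],
  [-0.13, 0, 0, 0, -0.2],
  [-0.15, 0, 0, 0, -0.2],
  [-0.15, 0, 0, 0, -0.2],
  [-0.15, 0, 0, 0, -0.2],
  [-0.15, 0, 0, 0, -0.2],
  [-0.15, 0, 0, 0, -0.2],
  [-0.15, 0, 0, 0, -0.2],
])

```text
time: 34.3
ee_pos: [0.5235, 0.1869, 0.2113]
tcp_rot: [0.1, 36.1, -14.4]
wrist_force: [0.9, 0.9, -0.1]
opening: 0.0344
```

```bash
python3 chk.py s8;  python3 chk.py s9
```

```text
pos [0.5235 0.1869 0.2113] q [ 39.1 -32.1 -38.8  44.1 -40.5  38.6] t 34.3 open 0.0344 F [ 0.9  0.9 -0.1]
xaxis [ 0.782 -0.201 -0.589] heading -14.39 down 36.12 yaxis [0.25  0.968 0.002]
roll to level y: -0.0019
hanger 548 [0.6618 0.1514] len 0.0831 yaw -13.55 z 0.238
plate 810 [0.6581 0.1559] len 0.1073 yaw -13.75 z 0.066
pos [0.5235 0.187  0.2116] q [ 39.1 -32.2 -38.8  44.1 -40.5  38.6] t 34.35 open 0.0342 F [ 0.5 -0.   0.5]
xaxis [ 0.783 -0.201 -0.589] heading -14.37 down 36.1 yaxis [0.25  0.968 0.002]
roll to level y: -0.0023
hanger 552 [0.6611 0.1515] len 0.0833 yaw -13.48 z 0.238
plate 794 [0.659  0.1553] len 0.1052 yaw -13.19 z 0.066
```

View pics/s9.png

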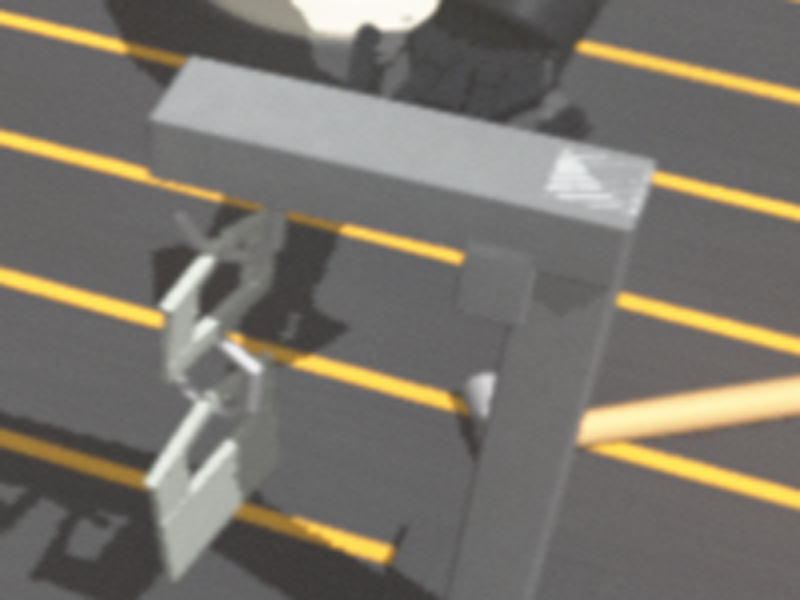

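s9 shows the plain plate hanging on the hook plate's lower hook at (220,400), with the hook plate on the stand's hook above and the gripper clear. I wait for the swinging to die down, then check and hand in.

apply_moves([
  [0, 0, 0, 0, -0.2],
  [0, 0, 0, 0, -0.2],
  [0, 0, 0, 0, -0.2],
  [0, 0, 0, 0, -0.2],
  [0, 0, 0, 0, -0.2],
  [0, 0, 0, 0, -0.2],
  [0, 0, 0, 0, -0.2],
  [0, 0, 0, 0, -0.2],
  [0, 0, 0, 0, -0.2],
  [0, 0, 0, 0, -0.2],
  [0, 0, 0, 0, -0.2],
  [0, 0, 0, 0, -0.2],
])

```text
time: 35.6
ee_pos: [0.5235, 0.187, 0.2117]
tcp_rot: [0.1, 36.1, -14.4]
wrist_force: [0.6, 0.4, -0.6]
opening: 0.0341
```

apply_moves([
  [0, 0, 0, 0, -0.2],
  [0, 0, 0, 0, -0.2],
  [0, 0, 0, 0, -0.2],
  [0, 0, 0, 0, -0.2],
  [0, 0, 0, 0, -0.2],
  [0, 0, 0, 0, -0.2],
  [0, 0, 0, 0, -0.2],
  [0, 0, 0, 0, -0.2],
  [0, 0, 0, 0, -0.2],
  [0, 0, 0, 0, -0.2],
  [0, 0, 0, 0, -0.2],
  [0, 0, 0, 0, -0.2],
])

```text
time: 36.8
ee_pos: [0.5235, 0.1871, 0.2117]
tcp_rot: [0.1, 36.1, -14.4]
wrist_force: [-0.5, -0.4, -0.8]
opening: 0.0342
```

```bash
for i in a b c d; do python3 chk.py $i | grep -E "hanger|plate"; done; python3 - <<'E'
from h import *
A=cv2.imread("pics/a.png",0).astype(int);D=cv2.imread("pics/d.png",0).astype(int);print("diff",np.abs(A-D)[200:,100:320].mean(),np.abs(A-D)[200:,600:].mean())
c=cams.camera("top");old=np.load("top.npz")["f"]
for t in("can","hammer","wrench"):print(t,[(round(r["confidence"],2),np.round(r["rect"])) for r in cams.spot_in(t,"top")[:1]])
E
```

```text
hanger 542 [0.662  0.1512] len 0.0833 yaw -13.21 z 0.238
plate 757 [0.6597 0.1546] len 0.1063 yaw -11.22 z 0.067
hanger 552 [0.6613 0.1513] len 0.0837 yaw -13.16 z 0.238
plate 749 [0.6599 0.1546] len 0.106 yaw -11.12 z 0.066
hanger 537 [0.6614 0.1512] len 0.0843 yaw -13.24 z 0.238
plate 756 [0.6591 0.1548] len 0.1059 yaw -11.23 z 0.067
hanger 548 [0.6613 0.1513] len 0.0839 yaw -13.28 z 0.238
plate 754 [0.6596 0.1547] len 0.106 yaw -11.31 z 0.067
diff 1.205375 1.0542125
can [(0.67, array([298., 148., 330., 202.]))]
hammer [(0.62, array([111., 299., 201., 380.]))]
wrench [(0.89, array([421., 149., 444., 230.]))]
```

Both pieces hang still, and the bystanders are where they were. I'm handing in.

```bash
python3 -c "
from workcell import bot
print(bot.job_done())"
```

```text
the job is handed in; nothing more can be done
None
```

The hook plate hangs by its window on the stand's hook, let go. The plain plate hangs on the hook plate's lower hook. I handed the job in at about 37 s; it gave no verdict.

**How it was done:** The moves can only turn the tool about its own axis, and pointing down the gripper would have hit the beam. I tilted it to about 35° below horizontal by repeatedly pushing the arm past its reach limit. With that tilt I gripped each piece by its near strip, and wrist force on contact stayed under about 10 N.

**Last checks:**
- **Stillness:** four scene pictures 0.05 s apart, after 2.4 s of waiting, put both pieces at the same place to within 1 mm. Picture differences there were close to the noise level.
- **Robot:** the gripper is clear and its wrist force reads about zero.
- **Bystanders:** in the top view, the can and wrench are within a few pixels of where they started. The hammer's detected box starts 11 px lower and ends 18 px further left, probably because the arm hides part of it. The arm never went near it.

**What disagreed:**
- **Plain plate contact:** it touched the lower hook about 4 mm higher than I had calculated.
- **Yaw:** the plain plate hangs about 2° off the hook plate, which itself hangs about 15° off the stand.
- **Networks:** they confused the stand with the plate, and the can with the wrench, in the first scene picture, so I used the point clouds and the top view instead.

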